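# Case the rock cores

### The job

Take the spatula from the tool tray, pry up the lid of the sample case by pushing the blade into the notch under the lid, and swing the lid wide open. Lay the spatula flat back in its tray and slide every stone core upright and fully home into a tube of its own in the case, then shut the lid completely. Leave the brush, the jar and the fossil where they are.

Things in the scene. Friction and masses are not known exactly. Their poses are not given: they have to be found in the camera images.
- case: Plywood sample case fixed to the table, 132 (x) by 238 (y) by 60 mm high, walls 6 mm. Origin: centre of the underside, z up; the front wall with the pry notch faces its -x, the lid's hinge runs along the far (+x) rim. Inside, a grey block (top 32 mm above the table) has four bores in a row along y at x = 0; front and back walls' inner faces are 60 mm from the row, rim 28 mm above the block.
- bore0 (a point): Centre of the mouth of tube 0, at case (0, -84, 32) mm: a vertical round bore 48 mm wide and 26 mm deep (floor 6 mm above the table), with a 3 mm chamfer at the mouth. Axes as the case. Any core fits any tube, one core each.
- bore1 (a point): Centre of the mouth of tube 1, at case (0, -28, 32) mm: a vertical round bore 48 mm wide and 26 mm deep (floor 6 mm above the table), with a 3 mm chamfer at the mouth. Axes as the case. Any core fits any tube, one core each.
- bore2 (a point): Centre of the mouth of tube 2, at case (0, 28, 32) mm: a vertical round bore 48 mm wide and 26 mm deep (floor 6 mm above the table), with a 3 mm chamfer at the mouth. Axes as the case. Any core fits any tube, one core each.
- bore3 (a point): Centre of the mouth of tube 3, at case (0, 84, 32) mm: a vertical round bore 48 mm wide and 26 mm deep (floor 6 mm above the table), with a 3 mm chamfer at the mouth. Axes as the case. Any core fits any tube, one core each.
- notch (a point): Centre of the pry notch, on the outer face of the front wall, 55 mm above the table, at case (-66, 0, 55) mm: an opening 48 mm wide (along y) and 10 mm high cut through the 6 mm wall directly under the lid (50 to 60 mm high). A blade pushed in level along the case's +x gets under the lid.
- lid (a joint): Angle of the case's lid, rad: 0 = shut, grows as the front edge rises, stop at 1.9 (leaning back). A wooden board 132 x 238 x 8 mm, 0.22 kg, flush with the walls, no handle; underside 60.5 mm above the table when shut. The hinge is stiff (friction 0.21 N m): the lid stays where it is left; about 3 N up at the front edge raises it.
- lid_hinge (a point): Middle of the lid's hinge line at the far rim, 60.5 mm above the table, at case (66, 0, 60.5) mm; turns with the lid. The hinge line is parallel to the case's y.
- lid_edge (a point): Middle of the lid's free front edge, half way through its thickness: 132 mm from the hinge line, 4 mm above the lid's underside.
- tray: Low steel tool tray fixed to the table, 220 (x) by 130 (y) by 14 mm high, walls and floor 4 mm. Origin: centre of the underside.
- spatula: Prying spatula, 0.08 kg: wooden handle 90 long (x), 20 wide, 24 mm high; from its front end a flat steel blade 60 long, 20 wide, 3 mm thick, its mid plane 12 mm above the handle's underside. Origin: centre of the handle's underside; x points along the blade, z up. Blade tip at x = +105 mm, balance point near x = +16 mm. Starts lying in the tray.
- blade_tip (a point): Middle of the blade's tip, at spatula (105, 0, 12) mm.
- core0: Grey stone plug cut from a drill core, a plain cylinder 46 mm in diameter and 40 mm long, about 0.17 kg, at first standing upright on the table. Origin: centre of its lower end face, z along its length. May be absent (None). When fully home in a tube its top is 14 mm above the block.
- core1: Grey stone plug cut from a drill core, a plain cylinder 46 mm in diameter and 40 mm long, about 0.17 kg, at first standing upright on the table. Origin: centre of its lower end face, z along its length. May be absent (None). When fully home in a tube its top is 14 mm above the block.
- core2: Grey stone plug cut from a drill core, a plain cylinder 46 mm in diameter and 40 mm long, about 0.17 kg, at first standing upright on the table. Origin: centre of its lower end face, z along its length. May be absent (None). When fully home in a tube its top is 14 mm above the block.
- core3: Grey stone plug cut from a drill core, a plain cylinder 46 mm in diameter and 40 mm long, about 0.17 kg, at first standing upright on the table. Origin: centre of its lower end face, z along its length. May be absent (None). When fully home in a tube its top is 14 mm above the block.
- brush: Bystander: yellow dust brush with black bristles lying flat, 170 mm long. Leave alone.
- jar: Bystander: closed jar, 60 mm wide and 85 mm high. Leave alone.
- fossil: Bystander: fossil lump in a foil jacket, about 130 mm wide and 75 mm high. Leave alone.
Mind the look-alikes: they are no part of the job. What is shaped like the core1 but brown is not meant.

How it is judged:
By the outcome, as a careful person would: the job done as asked, in the order asked, and still so for the second after the job is handed in, with the robot touching nothing.
Of core0, core1, core2, core3 only 2 to 4 are there at a start; the rules pass over those that are not, and their reading is None.
At some moment in a run one of core0, core1, core2, core3 may be knocked a few centimetres aside while the robot is not near it.
It also fails if it takes over 210 s, if anything falls off the work surface, if the arm or the gripper's body presses on something with over 40 N, if the wrist force passes 120 N, or if a joint passes its speed limit or range.

### The arm

A 7-joint arm with a two-finger parallel gripper is mounted at the origin on the work surface. World frame = base frame: x ahead of the robot, y to its left, z up, the work surface at z = 0. Lengths are in m, angles in rad, forces in N, time in s.
With the tool pointing down it reaches from about 0.4 to 0.85 m from the base axis. Payload 4.5 kg.
Tool frame: the origin (TCP) lies between the finger pads; the fingertips stand r.tip_reach ahead of it and the grasp point (between the pads) lies 3 mm ahead of it (r.tip_reach is the distance from the TCP to the fingertips, in m); z points along the fingers, y is the line along which they close (so a half turn about z gives the same grasp; the last joint's range is limited). The gripper opens to 88 mm and grips with 3 to 60 N. Pads are 18 mm wide; open, the fingers measure 123 mm over their backs; the gripper's body (75 mm by 187 mm) begins 45 mm behind the grasp point.
Start: joints at [-1.142, 0.689, -0.195, 1.565, 0.157, 0.902, -0.215], TCP at [0.24, 0.577, 0.261] pointing down, gripper open.
Joint ranges: [-3.01, 3.01], [-0.46, 2.08], [-1.47, 1.51], [0.13, 2.56], [-1, 4.14], [0.04, 2.09], [-2.66, 2.66]. Speed limits (rad/s): [2.57, 2.57, 3.14, 3.14, 3.14, 3.14, 3.14].

### API

Orientations are given as a unit quaternion [x, y, z, w].
In Python, from plant import r gives the robot as it stands.
- The arm moves only by the tool step_arm, never from a script. Its argument "motion" is a list of rows, each an object with "dp": the shift along the tool's x, y, z in mm, a list of three; "twist": the turn, a rotation vector about the tool's x, y, z in rad, a list of three; "hand": the opening, from -1 (shut) to 1 (fully open). In form: [{"dp": [dx, dy, dz], "twist": [rx, ry, rz], "hand": hand}, ...]. A call has 1 to 5 rows; each row is the pose to reach, as a shift and turn from the pose commanded when the call began, along the tool's axes at that moment; what a row does not reach only later rows make up. A row lasts 1/8 s, in which the tool goes at most 62.5 mm and 10.7 degrees, less where a joint would pass 70% of its speed; a pose out of reach is approached as far as the arm can. A call with a gripper value outside its range is refused whole. The fingers move at their own pace and stop on an object; "force" is the grip in N (left out, the last holds). Time passes only in rows, so rows that repeat a pose let the fingers close. It gives the time, the measured TCP pose, the force, the opening and the grip force at its end, in the units of the state.
- r.get_state(): the state, without advancing time (a new reading comes with each control period).
- r.snapshot(name): name is "scene" or "top" or "wrist"; returns a dict with "pixels" (400x640x3 uint8, red, green, blue), "depth" (400x640 float32, m along the optical axis (not along the pixel's ray), 0 where there is no reading), "fx", "fy", "cx", "cy" (pixels), "D" ([k1, k2, p1, p2, k3] as OpenCV has them; the pictures are not rectified), "xyz" and "orientation" of the camera in the world; the wrist camera has in their place "mount" (4x4, takes a point from camera to tool coordinates, whose origin is the TCP and whose axes are the flange's). Camera axes: x right, y down, z forward; pixel columns grow to the right and rows downward; lengths in m; the calibration is good to about 2 mm. A picture is of the moment at which its call begins: read the wrist's pose just before it.
- r.finish_job(): hands the job in; it is judged then, once.
Trained networks look in the newest picture that a camera, given by its name, has taken for a name from the list of things; names that differ only in an ending like _2 or _b are one class to them, and where a whole thing is asked for, a point or a joint stands for the part that bears it (a point fixed in the world has none). Each returns a list of dicts, best first, with "score" (0 to 1); they miss things now and then, are a little off and sometimes report something else, mostly with a low value. They report only what shows in the picture. A call takes as long as a camera call. They do not tell look-alikes from the thing itself.
- r.search_frame(camera, thing): "at" ([x, y, z] in m, in the coordinates of the camera as it stood for that picture, good to about 4 mm: the middle of the surface that is visible of it).
The state is a dict: "clock": time; "q": joint angles; "qd": joint speeds; "joint_torque": joint torques, N m; "tool_pos": TCP position; "eef_rot": TCP orientation; "contact_force": force on the tool from outside, world axes, zero at the start; "moment": the same for the moment, N m; "opening": opening from 0.0 (shut) to 1.0 (fully open); "finger_force": force on a finger pad.
Only numpy, scipy, OpenCV 4.12 (cv2) and the standard library are available. Lean on these libraries where they do the work, as an engineer would, in place of code of your own. Each camera call takes 0.05 s, during which the arm holds its last target. There are 200 camera calls.

## Working session

There is one attempt and no reset: what is moved stays moved. The work goes in short steps, Python scripts to look and compute and a tool call to move; the robot and the scene stay as the last step left them, time stands still between calls to the robot, and variables do not carry over. Pictures are saved under pics/ and viewed, at most 14 in all, crops included, and the job is handed in when it is done.

Besides the shell and the picture viewer there is one more tool, called after ">>>" by a JSON object that holds its "op" and its "data". step_arm: Moves the arm, as the interface text tells. Its arguments: {"type":"object","properties":{"motion":{"type":"array"},"force":{"type":"number"}},"required":["motion"]}

```bash
ls; mkdir -p pics; cat > h.py <<'E'
import numpy as np, cv2
from scipy.spatial.transform import Rotation as R
from plant import r
def cam(name):
    s=r.get_state(); d=r.snapshot(name)
    if 'mount' in d:
        T=np.eye(4);T[:3,:3]=R.from_quat(s['eef_rot']).as_matrix();T[:3,3]=s['tool_pos'];T=T@np.array(d['mount'])
    else:
        T=np.eye(4);o=np.array(d['orientation']);T[:3,:3]=o if o.shape==(3,3) else R.from_quat(o).as_matrix();T[:3,3]=d['xyz']
    d['T']=T; return d
def world(d):
    K=np.array([[d['fx'],0,d['cx']],[0,d['fy'],d['cy']],[0,0,1.]])
    v,u=np.mgrid[0:400,0:640]
    n=cv2.undistortPoints(np.stack([u,v],-1).reshape(-1,1,2).astype(np.float64),K,np.array(d['D'])).reshape(400,640,2)
    z=d['depth'];P=np.dstack([n[...,0]*z,n[...,1]*z,z])
    W=P@d['T'][:3,:3].T+d['T'][:3,3]; W[z==0]=np.nan
    return W
def pix(d,p):
    K=np.array([[d['fx'],0,d['cx']],[0,d['fy'],d['cy']],[0,0,1.]])
    Ti=np.linalg.inv(d['T']);rv=cv2.Rodrigues(Ti[:3,:3])[0]
    return cv2.projectPoints(np.array(p,float).reshape(-1,1,3),rv,Ti[:3,3],K,np.array(d['D']))[0].reshape(-1,2)
def find(d,name,th):
    for o in r.search_frame(name,th):
        w=d['T'][:3,:3]@np.array(o['at'])+d['T'][:3,3]
        print(th,round(o['score'],2),w.round(3),pix(d,w)[0].round())
def save(d,f,c=None):
    im=d['pixels'][...,::-1]
    if c: im=cv2.resize(im[c[1]:c[3],c[0]:c[2]],None,fx=c[4],fy=c[4],interpolation=cv2.INTER_CUBIC)
    cv2.imwrite('pics/'+f,im)
def move(pos,Rm=None):
    "dp(mm), twist in current tool axes to reach pos/R"
    s=r.get_state();A=R.from_quat(s['eef_rot'])
    dp=A.inv().apply(np.array(pos)-s['tool_pos'])*1000
    tw=(A.inv()*Rm).as_rotvec() if Rm is not None else np.zeros(3)
    print('dp',dp.round(1),'tw',tw.round(3))
E
python3 - <<'E'
from h import *
for c in ('scene','top'):
    d=cam(c); save(d,c+'0.png'); print(c,d['T'][:3,3].round(3))
    for t in ['case','tray','spatula','core0','brush','jar','fossil','blade_tip','notch','lid']: find(d,c,t)
    np.save(c+'.npy',world(d))
s=r.get_state();print(s,r.tip_reach,R.from_quat(s['eef_rot']).as_matrix().round(3))
E
```

```text
pics
scene [1.277 0.19  0.873]
case 0.84 [ 0.587 -0.022  0.068] [317. 235.]
case 0.51 [0.431 0.293 0.004] [446. 234.]
case 0.18 [ 0.394 -0.332  0.037] [237. 174.]
tray 0.92 [0.433 0.296 0.004] [447. 235.]
tray 0.73 [ 0.585 -0.025  0.07 ] [317. 234.]
tray 0.68 [0.666 0.277 0.047] [435. 295.]
spatula 0.69 [0.425 0.285 0.025] [445. 227.]
core0 0.77 [ 0.393 -0.239  0.032] [266. 181.]
core0 0.74 [ 0.486 -0.248  0.034] [251. 201.]
core0 0.73 [ 0.495 -0.338  0.038] [220. 196.]
core0 0.71 [0.423 0.277 0.025] [442. 225.]
core0 0.69 [ 0.394 -0.332  0.035] [237. 175.]
core0 0.63 [ 0.46  -0.502  0.032] [175. 179.]
core0 0.55 [ 0.551 -0.496  0.035] [160. 198.]
brush 0.66 [ 0.639 -0.317  0.017] [204. 239.]
jar 0.96 [0.567 0.428 0.065] [506. 271.]
jar 0.32 [ 0.56  -0.029  0.067] [318. 227.]
fossil 0.63 [0.669 0.279 0.044] [435. 297.]
blade_tip 0.92 [0.421 0.277 0.024] [442. 225.]
blade_tip 0.74 [ 0.484 -0.248  0.033] [251. 200.]
notch 0.6 [ 0.586 -0.023  0.071] [317. 234.]
lid 0.68 [ 0.557 -0.027  0.07 ] [319. 226.]
top [ 0.335 -0.056  1.142]
case 0.9 [ 0.548 -0.028  0.069] [318. 180.]
tray 0.77 [0
[... 838 characters left out ...]
4,
        0.90248895, -0.21510068]), 'qd': array([-0.00107946,  0.00182949,  0.00071474, -0.00068888, -0.0006997 ,
        0.00093578, -0.00115962]), 'joint_torque': array([ 2.76603248e-05, -5.27491343e+01, -1.26709890e+00, -1.53751928e+01,
       -5.18794963e-02, -8.63974929e-04,  2.07394686e-05]), 'tool_pos': array([0.24035989, 0.57695441, 0.26073466]), 'eef_rot': array([ 1.96095668e-01,  9.80584768e-01,  3.59729907e-05, -2.25917493e-06]), 'contact_force': array([-0.33804332, -0.27156346, -0.31717891]), 'moment': array([ 0.01352387,  0.02779431, -0.04686911]), 'finger_force': 0.0, 'opening': 0.9924356854578473} 0.022 [[-0.923  0.385  0.   ]
 [ 0.385  0.923  0.   ]
 [ 0.     0.    -1.   ]]
```

View images.

View pics/top0.png

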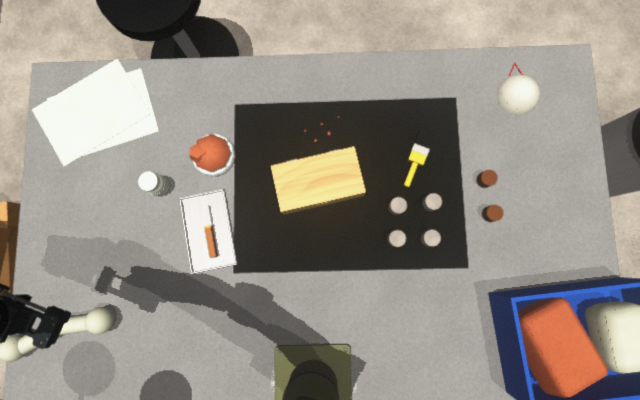

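View pics/scene0.png

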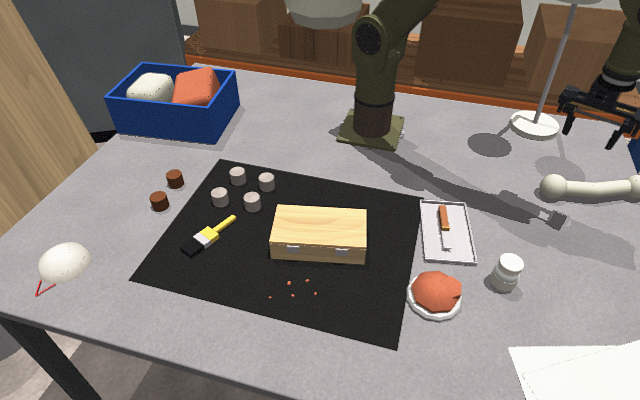

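Top view: the four grey cores are at (398,205), (433,201), (397,239) and (431,238). The two brown look-alikes are at (487,178) and (493,213), so I rule those out. The spatula is in the tray, with its handle at (211,240) and its blade up to about (211,206). The only thing like it is the yellow brush at (416,160), also ruled out. The case is at (318,180). In the scene view its hinge plates at (292,247) and (340,251) are on the +x side, so the notch faces the robot.

```bash
cat > meas.py <<'E'
from h import *
def rect(P,b,zr):
    x0,x1,y0,y1=b
    m=(P[...,0]>x0)&(P[...,0]<x1)&(P[...,1]>y0)&(P[...,1]<y1)&(P[...,2]>zr[0])&(P[...,2]<zr[1])
    q=P[m]; return q,cv2.minAreaRect((q[:,:2]*1000).astype(np.float32))
def cores(P,pixels,b=(.3,.7,-.6,-.15)):
    m=(P[...,2]>.034)&(P[...,2]<.048)&(P[...,0]>b[0])&(P[...,0]<b[1])&(P[...,1]>b[2])&(P[...,1]<b[3])
    n,l,st,c=cv2.connectedComponentsWithStats(m.astype(np.uint8))
    out=[]
    for i in range(1,n):
        if st[i,4]<60: continue
        k=l==i; (cx,cy),rad=cv2.minEnclosingCircle((P[k][:,:2]*1000).astype(np.float32))
        out.append((cx,cy)); print('core',round(cx,1),round(cy,1),'rad',round(rad,1),'z',round(np.median(P[k][:,2])*1000,1),'n',st[i,4],'pix',c[i].round(),'rgb',np.median(pixels[k],0))
    return out
E
python3 - <<'E'
from meas import *
for c in('top','scene'):
    P=np.load(c+'.npy');px=cv2.imread(f'pics/{c}0.png')[...,::-1]
    print(c); cores(P,px)
    q,rc=rect(P,(.4,.75,-.2,.15),(.062,.076)); print('lid',rc,np.median(q[:,2]))
    q,rc=rect(P,(.3,.56,.2,.38),(.009,.04)); print('traywall+',rc)
    q,rc=rect(P,(.3,.56,.23,.36),(.023,.04)); print('handle',rc,np.median(q[:,2]),len(q))
    q,rc=rect(P,(.3,.56,.23,.36),(.0135,.04)); print('spat',rc,len(q))
    q,rc=rect(P,(.3,.56,.23,.36),(.0135,.022)); print('blade',rc,len(q))
P=np.load('top.npy'); d=cam('top'); save(d,'crop1.png',(170,180,250,280,6))
E
```

```text
top
core 550.2 -503.0 rad 23.3 z 39.6 n 214 pix [489. 177.] rgb [142.  88.  56.]
core 486.5 -344.1 rad 23.1 z 39.0 n 215 pix [433. 201.] rgb [200. 187. 171.]
core 478.9 -247.0 rad 23.1 z 39.3 n 213 pix [398. 205.] rgb [200. 188. 171.]
core 450.8 -510.8 rad 22.7 z 39.2 n 220 pix [495. 213.] rgb [143.  89.  57.]
core 387.3 -240.0 rad 23.0 z 39.1 n 218 pix [397. 238.] rgb [202. 189. 173.]
core 386.0 -334.1 rad 23.3 z 39.4 n 227 pix [431. 238.] rgb [200. 188. 171.]
lid ((553.1828002929688, -25.602630615234375), (132.62103271484375, 237.75013732910156), 11.786291122436523) 0.06822718919519055
traywall+ ((422.6565246582031, 292.40704345703125), (220.1431121826172, 131.44972229003906), 10.597990036010742)
handle ((392.89727783203125, 280.49267578125), (93.53190612792969, 21.184459686279297), 10.730877876281738) 0.027275218999960993 231
spat ((422.02215576171875, 292.28704833984375), (219.83331298828125, 128.51768493652344), 9.091933250427246) 519
blade ((422.02215576171875, 292.28704833984375), (219.83331298828125, 128.51768493652344), 9.091933250427246) 281
scene
core 384.9 -337.1 rad 22.8
[... 323 characters left out ...]
ix [157. 197.] rgb [145.   88.5  57. ]
core 478.0 -249.8 rad 22.7 z 39.7 n 157 pix [251. 197.] rgb [212. 197. 188.]
lid ((550.859619140625, -29.520339965820312), (137.24215698242188, 237.17156982421875), 11.727893829345703) 0.06856777069852071
traywall+ ((421.446533203125, 289.4798583984375), (225.1258544921875, 131.60943603515625), 10.629923820495605)
handle ((390.5082092285156, 276.989990234375), (91.14763641357422, 21.408645629882812), 11.787257194519043) 0.027836686775964292 189
spat ((422.2138671875, 290.52362060546875), (225.43994140625, 128.32081604003906), 8.414429664611816) 500
blade ((422.2138671875, 290.52362060546875), (225.43994140625, 128.32081604003906), 8.414429664611816) 308
```

View pics/crop1.png

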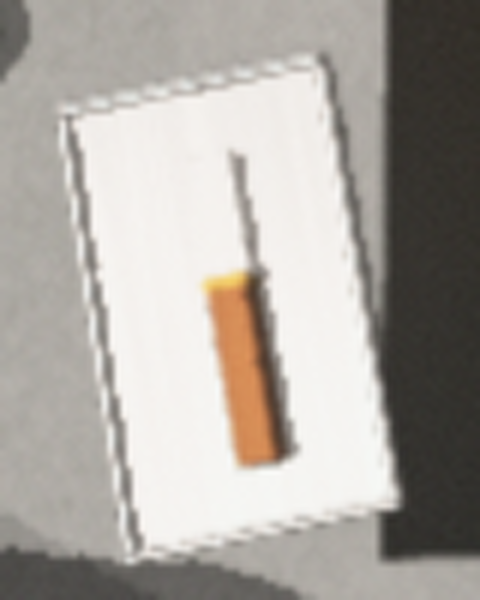

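The crop shows the spatula in the tray: orange-brown wooden handle from about (258,465) to (230,275), blade running up to about (235,155), so it points to +x.

```bash
cat >> h.py <<'E'
def down(yawdeg,pitchdeg=0):
    "tool down, y_tool along yaw+90deg (y of a thing with that yaw); pitch>0 lifts a blade pointing along the thing's x"
    a=np.radians(yawdeg);x=np.array([-np.cos(a),-np.sin(a),0]);z=np.array([0,0,-1.]);y=np.cross(z,x)
    return R.from_rotvec(-np.radians(pitchdeg)*y)*R.from_matrix(np.stack([x,y,z],1))
E
python3 -c "
from h import *
print(down(11.2).as_matrix().round(2), down(0,10).apply([-1,0,0]))
move([.407,.282,.16],down(11.2))"
```

```text
[[-0.98 -0.19  0.  ]
 [-0.19  0.98  0.  ]
 [-0.    0.   -1.  ]] [0.98480775 0.         0.17364818]
dp [-267.2 -208.2  100.7] tw [ 0.    0.   -0.59]
```

>>> {"op": "step_arm", "data": {"motion": [{"dp": [-45,-35,17],"twist": [0,0,-0.15],"hand": 0},{"dp": [-90,-70,34],"twist": [0,0,-0.3],"hand": 0},{"dp": [-135,-105,50],"twist": [0,0,-0.45],"hand": 0},{"dp": [-180,-140,67],"twist": [0,0,-0.59],"hand": 0},{"dp": [-220,-172,83],"twist": [0,0,-0.59],"hand": 0}]}}

```text
clock: 1.78
tool_pos: [0.3785, 0.3317, 0.1774]
eef_rot: [-0.098, 0.995, 0.0, 0.0]
contact_force: [0.5, 0.5, -0.3]
opening: 0.498
finger_force: 0.0
```

```bash
python3 -c "
from h import *
print(r.get_state()['tool_pos']);move([.407,.282,.16],down(11.2))"
```

```text
[0.37850838 0.33168223 0.1773778 ]
dp [-18.3 -54.3  17.4] tw [ 0.  0. -0.]
```

>>> {"op": "step_arm", "data": {"motion": [{"dp": [-18,-54,17],"twist": [0,0,0],"hand": 0},{"dp": [-18,-54,17],"twist": [0,0,0],"hand": 0}]}}

```text
clock: 2.02
tool_pos: [0.4076, 0.2781, 0.1595]
eef_rot: [-0.093, 0.996, -0.003, -0.001]
contact_force: [-0.6, 0.1, -0.3]
opening: 0.501
finger_force: 0.0
```

```bash
python3 - <<'E'
from meas import *
d=cam('wrist');P=world(d);np.save('w1.npy',P);save(d,'w1.png')
find(d,'wrist','spatula');find(d,'wrist','blade_tip')
print(np.array(d['mount']).round(3))
for zr in((.022,.04),(.0135,.022)):
    q,rc=rect(P,(.3,.56,.245,.35),zr);print(rc,len(q),np.median(q[:,2]) if len(q) else 0)
print(r.get_state()['tool_pos'])
E
```

```text
spatula 0.68 [0.407 0.279 0.023] [319. 192.]
spatula 0.56 [0.477 0.083 0.044] [ 67. 237.]
blade_tip 0.64 [0.411 0.284 0.027] [325. 199.]
blade_tip 0.39 [0.479 0.08  0.042] [ 67. 237.]
[[-0.001 -0.961 -0.278  0.072]
 [ 1.    -0.001 -0.001  0.   ]
 [ 0.001 -0.278  0.961 -0.123]
 [ 0.     0.     0.     1.   ]]
((389.6850891113281, 280.7160949707031), (90.30058288574219, 20.229841232299805), 10.388065338134766) 2780 0.0270887279920472
((398.43743896484375, 307.2044677734375), (180.74395751953125, 92.9183120727539), 10.92866325378418) 1469 0.016550985725302003
[0.40534974 0.28534756 0.16102548]
```

View pics/w1.png

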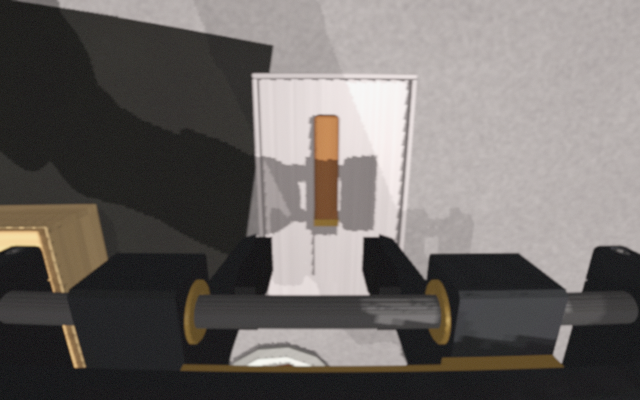

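The wrist view shows the handle from (325,115) to (325,225), centred between the open fingers at (250,260) and (380,260). Blade below at (313,255).

```bash
python3 -c "
from h import *
print(r.get_state()['tool_pos'],r.get_state()['eef_rot']);move([.4057,.2828,.030],down(10.7))"
```

```text
[0.40534974 0.28534756 0.16102548] [-9.78027388e-02  9.95205412e-01  8.60875337e-04  2.66635934e-04]
dp [  0.2  -2.8 131. ] tw [0.002 0.001 0.009]
```

>>> {"op": "step_arm", "data": {"motion": [{"dp": [0,-1,50],"twist": [0,0,0.01],"hand": 0},{"dp": [0,-1,95],"twist": [0,0,0.01],"hand": 0},{"dp": [0,-1,110],"twist": [0,0,0.01],"hand": 0},{"dp": [0,-1,110],"twist": [0,0,0.01],"hand": 0}]}}

```text
clock: 2.68
tool_pos: [0.4044, 0.285, 0.0501]
eef_rot: [-0.094, 0.996, 0.0, -0.001]
contact_force: [0.0, 0.5, 0.1]
opening: 0.5
finger_force: 0.0
```

```bash
python3 -c "
from h import *
print(r.get_state()['tool_pos'],r.get_state()['contact_force']);move([.4057,.2828,.030],down(10.7))"
```

```text
[0.40442629 0.28500737 0.0500686 ] [0.01426958 0.52370204 0.09277211]
dp [-0.9 -2.4 20.1] tw [ 0.001 -0.001  0.002]
```

>>> {"op": "step_arm", "data": {"motion": [{"dp": [-1,-2,10],"twist": [0,0,0],"hand": 0},{"dp": [-1,-2,20],"twist": [0,0,0],"hand": 0},{"dp": [-1,-2,20],"twist": [0,0,0],"hand": 0},{"dp": [-1,-2,20],"twist": [0,0,0],"hand": -0.3},{"dp": [-1,-2,20],"twist": [0,0,0],"hand": -1}], "force": 55}}

```text
clock: 3.3
tool_pos: [0.4071, 0.2814, 0.031]
eef_rot: [-0.092, 0.996, 0.0, 0.0]
contact_force: [0.3, -0.7, -0.4]
opening: 0.298
finger_force: 0.0
```

>>> {"op": "step_arm", "data": {"motion": [{"dp": [0,0,0],"twist": [0,0,0],"hand": -1},{"dp": [0,0,0],"twist": [0,0,0],"hand": -1},{"dp": [0,0,0],"twist": [0,0,0],"hand": -1}], "force": 55}}

```text
clock: 3.68
tool_pos: [0.4071, 0.2816, 0.031]
eef_rot: [-0.093, 0.996, 0.0, 0.0]
contact_force: [-0.2, 1.2, 3.7]
opening: 0.22
finger_force: 55.0
```

>>> {"op": "step_arm", "data": {"motion": [{"dp": [0,0,-20],"twist": [0,0,0],"hand": -1},{"dp": [0,0,-60],"twist": [0,0,0],"hand": -1},{"dp": [0,0,-90],"twist": [0,0,0],"hand": -1},{"dp": [0,0,-90],"twist": [0,0,0],"hand": -1}]}}

```text
clock: 4.18
tool_pos: [0.4079, 0.2817, 0.1223]
eef_rot: [-0.092, 0.996, 0.001, 0.001]
contact_force: [-1.0, 0.5, -1.3]
opening: 0.222
finger_force: 55.0
```

```bash
python3 - <<'E'
from h import *
s=r.get_state();print(s['tool_pos'],s['opening'],s['finger_force'])
c=np.array([.552,-.0275,0]);a=np.radians(11.76);u=np.array([np.cos(a),np.sin(a),0])
for back in(.30,.20): print(back,(p:=c-u*back)); move(p+[0,0,.12],down(11.76))
E
```

```text
[0.40786963 0.28167491 0.12225792] 0.221703930743672 54.993589259684086
0.3 [ 0.25829703 -0.08864379  0.        ]
dp [ 215.  -336.6    1. ] tw [ 0.002  0.003 -0.021]
0.2 [ 0.35619802 -0.06826252  0.        ]
dp [ 115.  -334.5    1.3] tw [ 0.002  0.003 -0.021]
```

>>> {"op": "step_arm", "data": {"motion": [{"dp": [20,-60,0],"twist": [0,0,-0.02],"hand": -1},{"dp": [40,-120,0],"twist": [0,0,-0.02],"hand": -1},{"dp": [60,-180,0],"twist": [0,0,-0.02],"hand": -1},{"dp": [80,-240,0],"twist": [0,0,-0.02],"hand": -1},{"dp": [95,-290,0],"twist": [0,0,-0.02],"hand": -1}]}}

```text
clock: 4.8
tool_pos: [0.3737, 0.0123, 0.1216]
eef_rot: [-0.102, 0.995, -0.001, -0.002]
contact_force: [1.2, 1.0, 0.2]
opening: 0.219
finger_force: 55.0
```

>>> {"op": "step_arm", "data": {"motion": [{"dp": [0,-44,0],"twist": [0,0,0],"hand": -1},{"dp": [0,-44,0],"twist": [0,0,0],"hand": -1},{"dp": [0,-44,0],"twist": [0,0,0],"hand": -1}]}}

```text
clock: 5.18
tool_pos: [0.3835, -0.0287, 0.1219]
eef_rot: [-0.102, 0.995, -0.0, -0.001]
contact_force: [0.2, 0.4, -1.0]
opening: 0.219
finger_force: 55.0
```

```bash
python3 - <<'E'
from meas import *
s=r.get_state();print(s['tool_pos'],s['contact_force'])
c=np.array([.552,-.0275,0]);a=np.radians(11.76);u=np.array([np.cos(a),np.sin(a),0])
move(c-u*.18+[0,0,.12],down(11.76))
d=cam('scene');save(d,'s2.png',(220,120,420,280,4)); d=cam('top');save(d,'t2.png',(260,130,400,270,4))
cv2.imwrite('pics/st2.png',np.hstack([cv2.resize(cv2.imread('pics/s2.png'),(400,320)),cv2.resize(cv2.imread('pics/t2.png'),(320,320))]))
E
```

```text
[ 0.38349936 -0.02870086  0.12185775] [ 0.20367733  0.35010384 -0.95548614]
dp [ 14.7 -33.2   1.9] tw [-0.    -0.003 -0.001]
```

View pics/st2.png

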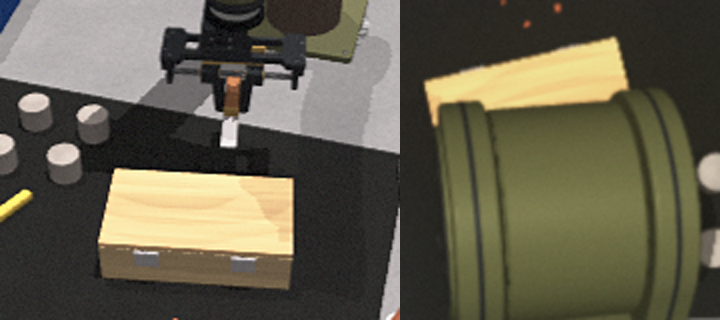

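Left panel (scene): the blade sticks out level towards the case at (230,130), held in the gripper. Right panel (top): the arm hides the blade.

>>> {"op": "step_arm", "data": {"motion": [{"dp": [15,-33,0],"twist": [0,0,0],"hand": -1},{"dp": [15,-33,20],"twist": [0,0,0],"hand": -1},{"dp": [15,-33,40],"twist": [0,0,0],"hand": -1},{"dp": [15,-33,40],"twist": [0,0,0],"hand": -1},{"dp": [15,-33,40],"twist": [0,0,0],"hand": -1}]}}

```text
clock: 5.9
tool_pos: [0.3756, -0.0634, 0.0828]
eef_rot: [-0.104, 0.995, -0.001, -0.001]
contact_force: [0.4, -0.2, -0.7]
opening: 0.223
finger_force: 55.0
```

```bash
python3 - <<'E'
from meas import *
s=r.get_state();print(s['tool_pos'],s['contact_force'])
c=np.array([.552,-.0275,0]);a=np.radians(11.76);u=np.array([np.cos(a),np.sin(a),0]);v=np.array([-u[1],u[0],0])
move(c-u*.18+[0,0,.069],down(11.76))
d=cam('scene');P=world(d)
L=np.dstack([(P-c)@u,(P-c)@v,P[...,2]])*1000
m=(L[...,0]>-150)&(L[...,0]<-70)&(abs(L[...,1])<40)&(L[...,2]>50)&(L[...,2]<115)
q=L[m]
for x0 in range(-150,-70,10):
    k=q[(q[:,0]>=x0)&(q[:,0]<x0+10)]
    if len(k)>3: print(x0,len(k),k.mean(0).round(1),k.min(0).round(1),k.max(0).round(1))
E
```

```text
[ 0.37563705 -0.06341086  0.08281341] [ 0.39209723 -0.22089544 -0.67972398]
dp [-0.  -0.8 13.8] tw [-0.002 -0.003  0.003]
-150 19 [-145.5   -1.8   69.5] [-149.9  -10.2   66.8] [-140.1    6.7   73.4]
-140 18 [-134.1   -2.1   69.8] [-138.4  -11.8   67.8] [-130.2    7.3   72.8]
-130 19 [-124.7   -0.7   69.7] [-129.5  -11.2   67.6] [-120.3    8.3   72.4]
-120 18 [-114.8   -1.8   69.2] [-119.8  -10.6   66.7] [-110.3    6.3   70.7]
-110 15 [-104.7   -2.5   69.4] [-109.8  -10.    67.4] [-100.8    7.    73.9]
-100 16 [-96.5  -2.2  69.5] [-99.7 -11.6  67. ] [-93.1   7.4  72.1]
```

>>> {"op": "step_arm", "data": {"motion": [{"dp": [0,-1,13],"twist": [0,0,0],"hand": -1},{"dp": [0,-1,13],"twist": [0,0,0],"hand": -1},{"dp": [0,-1,13],"twist": [0,0,0],"hand": -1},{"dp": [-12,-1,13],"twist": [0,0,0],"hand": -1},{"dp": [-20,-1,13],"twist": [0,0,0],"hand": -1}]}}

```text
clock: 6.58
tool_pos: [0.3964, -0.0612, 0.0702]
eef_rot: [-0.103, 0.995, -0.001, -0.0]
contact_force: [0.5, -0.8, -1.3]
opening: 0.22
finger_force: 55.0
```

>>> {"op": "step_arm", "data": {"motion": [{"dp": [-5,0,0],"twist": [0,0,0],"hand": -1},{"dp": [-10,0,0],"twist": [0,0,0],"hand": -1},{"dp": [-15,0,0],"twist": [0,0,0],"hand": -1},{"dp": [-15,0,0],"twist": [0,0,0],"hand": -1}]}}

```text
clock: 7.08
tool_pos: [0.4107, -0.0582, 0.0696]
eef_rot: [-0.103, 0.995, -0.001, -0.001]
contact_force: [0.4, -0.5, -0.5]
opening: 0.22
finger_force: 55.0
```

>>> {"op": "step_arm", "data": {"motion": [{"dp": [-7,0,0],"twist": [0,0,0],"hand": -1},{"dp": [-14,0,0],"twist": [0,0,0],"hand": -1},{"dp": [-20,0,0],"twist": [0,0,0],"hand": -1},{"dp": [-20,0,0],"twist": [0,0,0],"hand": -1}]}}

```text
clock: 7.58
tool_pos: [0.4299, -0.0541, 0.0695]
eef_rot: [-0.102, 0.995, -0.0, -0.001]
contact_force: [0.8, -0.7, -0.4]
opening: 0.223
finger_force: 55.0
```

>>> {"op": "step_arm", "data": {"motion": [{"dp": [0,0,-4],"twist": [0,0,0],"hand": -1},{"dp": [0,0,-8],"twist": [0,0,0],"hand": -1},{"dp": [0,0,-12],"twist": [0,0,0],"hand": -1},{"dp": [0,0,-16],"twist": [0,0,0],"hand": -1},{"dp": [0,0,-20],"twist": [0,0,0],"hand": -1}]}}

```text
clock: 8.2
tool_pos: [0.4301, -0.0542, 0.0897]
eef_rot: [-0.102, 0.995, -0.001, -0.001]
contact_force: [1.1, -0.0, -4.8]
opening: 0.223
finger_force: 55.0
```

```bash
cat >> meas.py <<'E'
C0=np.array([.552,-.0275,0]);_a=np.radians(11.76);U=np.array([np.cos(_a),np.sin(_a),0]);V=np.array([-U[1],U[0],0])
def loc(P): return np.dstack([(P-C0)@U,(P-C0)@V,P[...,2]])*1000
def lid():
    d=cam('scene');L=loc(world(d)).reshape(-1,3)
    q=L[(abs(L[:,1])<112)&(abs(L[:,1])>45)&(L[:,2]>66)&(L[:,0]>-90)&(L[:,0]<140)]
    h,x,y=np.histogram2d(q[:,0],q[:,2],bins=[range(-90,150,15),range(60,210,15)])
    t=np.arctan2(q[:,2]-64,66-q[:,0]) # angle about hinge
    print('n',len(q),'median angle',np.median(t[np.hypot(q[:,0]-66,q[:,2]-64)>60]).round(3),'top z',np.percentile(q[:,2],99).round(1))
    return d
E
python3 - <<'E'
from meas import *
d=lid();save(d,'s3.png',(220,120,420,280,4));s=r.get_state();print(s['tool_pos'],s['contact_force'],s['moment'])
E
```

```text
n 2273 median angle 0.186 top z 88.1
[ 0.43026447 -0.05426145  0.09006657] [ 0.3148634  -0.20702983 -4.06021067] [0.09703289 0.26933612 0.05625281]
```

View pics/s3.png

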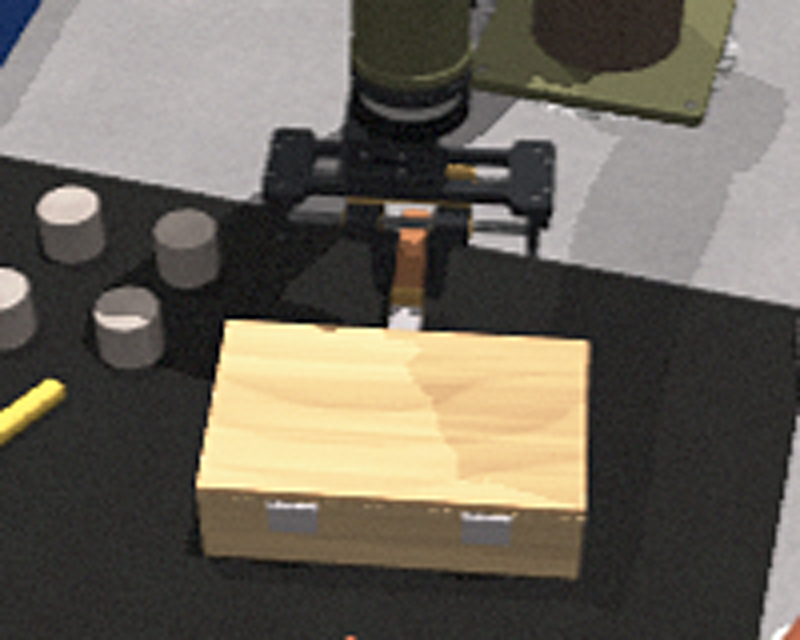

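Scene crop: the lid is lifted off the front wall (front edge at row 320–340) with the blade under it at (405,318). The depth puts the lid at about 0.19 rad and the grip is holding.

>>> {"op": "step_arm", "data": {"motion": [{"dp": [-4,0,-12],"twist": [0,0,0],"hand": -1},{"dp": [-9,0,-24],"twist": [0,0,0],"hand": -1},{"dp": [-14,0,-36],"twist": [0,0,0],"hand": -1},{"dp": [-19,0,-48],"twist": [0,0,0],"hand": -1},{"dp": [-25,0,-60],"twist": [0,0,0],"hand": -1}]}}

```text
clock: 8.88
tool_pos: [0.4535, -0.0495, 0.1496]
eef_rot: [-0.102, 0.995, -0.001, -0.002]
contact_force: [0.3, -0.2, -4.6]
opening: 0.223
finger_force: 55.0
```

>>> {"op": "step_arm", "data": {"motion": [{"dp": [-9,0,-8],"twist": [0,0,0],"hand": -1},{"dp": [-19,0,-15],"twist": [0,0,0],"hand": -1},{"dp": [-29,0,-22],"twist": [0,0,0],"hand": -1},{"dp": [-39,0,-27],"twist": [0,0,0],"hand": -1},{"dp": [-48,0,-30],"twist": [0,0,0],"hand": -1}]}}

```text
clock: 9.5
tool_pos: [0.5024, -0.0392, 0.1795]
eef_rot: [-0.102, 0.995, -0.001, -0.001]
contact_force: [-1.8, -0.8, -2.4]
opening: 0.224
finger_force: 55.0
```

```bash
python3 - <<'E'
from meas import *
d=lid();s=r.get_state();print(loc(np.array(s['tool_pos'])[None,None]),s['contact_force'],s['opening'])
L=loc(world(d)).reshape(-1,3);q=L[(abs(L[:,1])<12)&(L[:,2]>120)&(L[:,2]<185)&(L[:,0]>-60)&(L[:,0]<150)]
for x in range(-60,150,15):
    k=q[(q[:,0]>=x)&(q[:,0]<x+15)]
    if len(k)>2:print(x,len(k),np.median(k,0).round(1))
E
```

```text
n 4485 median angle 1.321 top z 583.1
[[[-49.29460351  -1.17105965 179.90065844]]] [-0.29479882 -0.60771906 -2.27758163] 0.22497389998435663
-60 34 [-50.3   0.2 176.9]
-45 48 [-40.8   2.7 175.7]
-30 56 [-23.5  -2.7 168.2]
-15 32 [ -8.   -3.4 165.5]
0 14 [  3.   -2.6 166.1]
30 106 [ 40.7  -1.5 171.2]
45 141 [ 50.3   1.  140.1]
```

>>> {"op": "step_arm", "data": {"motion": [{"dp": [-10,0,0],"twist": [0,0,0],"hand": -1},{"dp": [-20,0,0],"twist": [0,0,0],"hand": -1},{"dp": [-30,0,0],"twist": [0,0,0],"hand": -1},{"dp": [-40,0,0],"twist": [0,0,0],"hand": -1},{"dp": [-50,0,0],"twist": [0,0,0],"hand": -1}]}}

```text
clock: 10.18
tool_pos: [0.5509, -0.0288, 0.1789]
eef_rot: [-0.103, 0.995, -0.001, -0.001]
contact_force: [-2.2, -0.7, -1.5]
opening: 0.225
finger_force: 55.0
```

>>> {"op": "step_arm", "data": {"motion": [{"dp": [-3,0,0],"twist": [0,0,0],"hand": -1},{"dp": [-5,0,0],"twist": [0,0,0],"hand": -1}]}}

```text
clock: 10.42
tool_pos: [0.5553, -0.0279, 0.179]
eef_rot: [-0.102, 0.995, -0.001, -0.001]
contact_force: [-1.8, -0.0, -0.7]
opening: 0.222
finger_force: 55.0
```

>>> {"op": "step_arm", "data": {"motion": [{"dp": [30,0,0],"twist": [0,0,0],"hand": -1},{"dp": [75,0,0],"twist": [0,0,0],"hand": -1},{"dp": [120,0,0],"twist": [0,0,0],"hand": -1}]}}

```text
clock: 10.8
tool_pos: [0.4378, -0.0522, 0.1799]
eef_rot: [-0.103, 0.995, -0.001, 0.001]
contact_force: [-0.0, 0.1, -0.5]
opening: 0.223
finger_force: 55.0
```

```bash
python3 - <<'E'
from meas import *
d=lid();s=r.get_state();print(loc(np.array(s['tool_pos'])[None,None]),s['contact_force'])
d=cam('top');save(d,'t4.png',(240,110,440,270,4));P=world(d);cores(P,d['pixels'])
L=loc(P);m=(abs(L[...,1])<115)&(L[...,2]>75)&(L[...,0]>60)&(L[...,0]<140)
q=L[m];print(len(q),np.polyfit(q[:,2]-60.5,q[:,0]-66,1))
move([.4071,.2816,.15],down(10.7))
E
```

```text
n 1861 median angle 1.872 top z 265.1
[[[-125.58318834   -1.54393302  179.3237048 ]]] [-6.38525927 -1.42205027 -0.01569744]
core 550.5 -503.7 rad 23.7 z 39.5 n 216 pix [489. 178.] rgb [143.  88.  56.]
core 485.9 -343.9 rad 23.5 z 39.7 n 209 pix [433. 201.] rgb [201. 188. 172.]
core 451.0 -510.5 rad 23.1 z 39.5 n 222 pix [495. 213.] rgb [143.  88.  55.]
2244 [0.25408615 0.90527935]
dp [-43.6 333.9  28. ] tw [-0.004 -0.008  0.019]
```

View pics/t4.png

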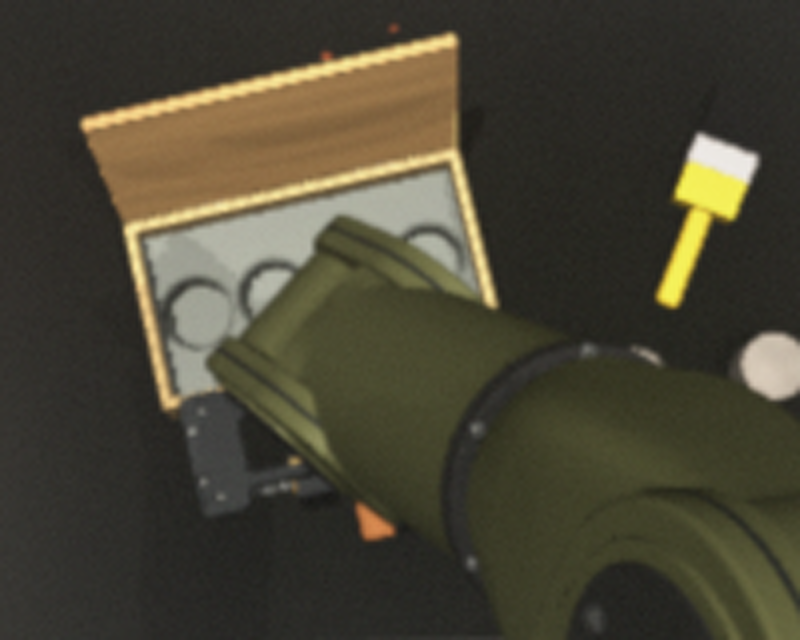

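Top crop: the lid is wide open, leaning back (about 1.82 rad), and the bores can be seen. No contact.

>>> {"op": "step_arm", "data": {"motion": [{"dp": [-7,55,0],"twist": [0,0,0],"hand": -1},{"dp": [-14,110,0],"twist": [0,0,0],"hand": -1},{"dp": [-21,165,0],"twist": [0,0,0.02],"hand": -1},{"dp": [-28,220,10],"twist": [0,0,0.02],"hand": -1},{"dp": [-34,270,20],"twist": [0,0,0.02],"hand": -1}]}}

```text
clock: 11.52
tool_pos: [0.4173, 0.2226, 0.1592]
eef_rot: [-0.093, 0.996, 0.0, 0.001]
contact_force: [0.3, 0.3, -0.7]
opening: 0.219
finger_force: 55.0
```

>>> {"op": "step_arm", "data": {"motion": [{"dp": [0,40,0],"twist": [0,0,0],"hand": -1},{"dp": [0,60,0],"twist": [0,0,0],"hand": -1},{"dp": [0,60,0],"twist": [0,0,0],"hand": -1},{"dp": [0,60,0],"twist": [0,0,0],"hand": -1}]}}

```text
clock: 12.02
tool_pos: [0.4058, 0.2756, 0.1586]
eef_rot: [-0.091, 0.996, -0.002, -0.001]
contact_force: [-0.3, -0.3, 0.5]
opening: 0.225
finger_force: 55.0
```

```bash
python3 - <<'E'
from meas import *
s=r.get_state();print(s['tool_pos'],s['contact_force'])
move([.4071,.2816,.032],down(10.7))
E
```

```text
[0.40582393 0.27558058 0.15863652] [-0.28667345 -0.3440415   0.48012096]
dp [ -2.6   6.2 126.6] tw [-0.004 -0.002 -0.004]
```

>>> {"op": "step_arm", "data": {"motion": [{"dp": [-2,5,40],"twist": [0,0,0],"hand": -1},{"dp": [-2,5,80],"twist": [0,0,0],"hand": -1},{"dp": [-2,5,110],"twist": [0,0,0],"hand": -1},{"dp": [-2,5,118],"twist": [0,0,0],"hand": -1},{"dp": [-2,5,118],"twist": [0,0,0],"hand": -1}]}}

```text
clock: 12.65
tool_pos: [0.4064, 0.2819, 0.041]
eef_rot: [-0.092, 0.996, -0.001, -0.001]
contact_force: [-0.6, -0.1, -1.1]
opening: 0.22
finger_force: 55.0
```

>>> {"op": "step_arm", "data": {"motion": [{"dp": [0,0,4],"twist": [0,0,0],"hand": -1},{"dp": [0,0,7],"twist": [0,0,0],"hand": -1},{"dp": [0,0,8],"twist": [0,0,0],"hand": -1}]}}

```text
clock: 13.02
tool_pos: [0.4062, 0.2829, 0.033]
eef_rot: [-0.092, 0.996, -0.001, -0.001]
contact_force: [0.1, -0.2, -1.2]
opening: 0.227
finger_force: 55.0
```

>>> {"op": "step_arm", "data": {"motion": [{"dp": [0,0,1.5],"twist": [0,0,0],"hand": -1},{"dp": [0,0,1.5],"twist": [0,0,0],"hand": -1},{"dp": [0,0,1.5],"twist": [0,0,0],"hand": -0.3},{"dp": [0,0,1.5],"twist": [0,0,0],"hand": 0},{"dp": [0,0,1.5],"twist": [0,0,0],"hand": 0}], "force": 10}}

```text
clock: 13.65
tool_pos: [0.406, 0.2828, 0.0313]
eef_rot: [-0.092, 0.996, -0.001, -0.001]
contact_force: [-0.8, 0.4, -0.0]
opening: 0.499
finger_force: 0.0
```

>>> {"op": "step_arm", "data": {"motion": [{"dp": [0,0,-40],"twist": [0,0,0],"hand": 0},{"dp": [0,0,-100],"twist": [0,0,0],"hand": 0},{"dp": [40,0,-140],"twist": [0,0,0],"hand": 0},{"dp": [80,20,-150],"twist": [0,0,0],"hand": 0}]}}

```text
clock: 14.15
tool_pos: [0.3242, 0.2874, 0.1833]
eef_rot: [-0.09, 0.996, -0.0, 0.001]
contact_force: [-0.7, 0.3, 0.1]
opening: 0.501
finger_force: 0.0
```

```bash
python3 - <<'E'
from meas import *
d=cam('scene');P=world(d)
q,rc=rect(P,(.3,.56,.23,.36),(.021,.04)); print('handle',rc,np.median(q[:,2]),len(q))
d=cam('top');P=world(d);save(d,'t5.png',(160,120,480,290,2.5))
q,rc=rect(P,(.3,.56,.23,.36),(.021,.04)); print('handle',rc,np.median(q[:,2]),len(q))
L=loc(P)
m=(L[...,2]>54)&(L[...,2]<66)&(abs(L[...,0])<75)&(abs(L[...,1])<130)
print('rim',cv2.minAreaRect((P[m][:,:2]*1000).astype(np.float32)))
cs=cores(P,d['pixels'],(.3,.7,-.42,-.15))
m=(abs(L[...,0])<55)&(abs(L[...,1])<108)&(L[...,2]<25)&(L[...,2]>-5)
n,l,st,c=cv2.connectedComponentsWithStats(m.astype(np.uint8))
for i in range(1,n):
    if st[i,4]>60: print('bore',L[l==i].mean(0).round(1),st[i,4],np.median(L[l==i][:,2]))
print(r.get_state()['tool_pos'])
E
```

```text
handle ((404.23699951171875, 278.7279357910156), (118.74491119384766, 20.927257537841797), 10.814254760742188) 0.0278051383835059 194
handle ((408.6723327636719, 282.96844482421875), (127.44280242919922, 20.940080642700195), 11.305241584777832) 0.02727313554101718 179
rim ((554.5806274414062, -25.353988647460938), (136.38711547851562, 238.20762634277344), 12.083696365356445)
core 486.5 -343.7 rad 23.0 z 39.7 n 213 pix [433. 201.] rgb [210. 198. 181.]
core 478.4 -247.6 rad 23.0 z 39.6 n 213 pix [398. 205.] rgb [211. 198. 180.]
core 387.0 -239.4 rad 22.9 z 39.4 n 218 pix [397. 238.] rgb [212. 198. 182.]
core 386.5 -333.6 rad 23.1 z 39.3 n 226 pix [431. 238.] rgb [211. 198. 181.]
bore [  5.7 -83.9   7.2] 210 6.299724501079185
bore [  5.5 -27.    7.2] 215 6.073631526169798
bore [ 5.6 29.8  7. ] 214 6.196403613169643
bore [ 5.5 86.4  6.9] 205 6.310872047280869
[0.3203303  0.28950851 0.18307882]
```

View pics/t5.png

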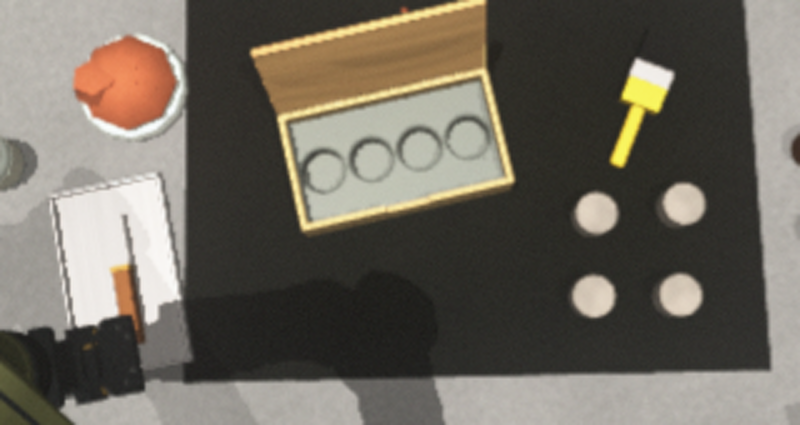

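Top crop: the case is open with four bores at (325,170), (371,160), (419,149) and (467,137). The spatula lies in the tray at (125,290), and the four grey cores stand untouched at (596,213), (684,203), (594,296) and (680,294).

```bash
python3 -c "
from meas import *
move(C0+.03*U+[0,0,.26],down(11.76))"
```

```text
dp [-196.8 -355.   -77.3] tw [ 0.    -0.001 -0.013]
```

>>> {"op": "step_arm", "data": {"motion": [{"dp": [-15,-30,-50],"twist": [0,0,0],"hand": 0},{"dp": [-42,-75,-77],"twist": [0,0,0],"hand": 0},{"dp": [-68,-123,-77],"twist": [0,0,0],"hand": 0},{"dp": [-94,-170,-77],"twist": [0,0,0],"hand": 0},{"dp": [-120,-216,-77],"twist": [0,0,-0.013],"hand": 0}]}}

```text
clock: 14.88
tool_pos: [0.483, 0.0957, 0.2584]
eef_rot: [-0.099, 0.995, -0.001, -0.001]
contact_force: [0.1, 0.8, 0.7]
opening: 0.499
finger_force: 0.0
```

```bash
python3 -c "
from meas import *
move(C0+.03*U+[0,0,.26],down(11.76))"
```

```text
dp [ -73.5 -134.2   -1.5] tw [-0.002 -0.002 -0.008]
```

>>> {"op": "step_arm", "data": {"motion": [{"dp": [-26,-48,0],"twist": [0,0,0],"hand": 0},{"dp": [-52,-96,0],"twist": [0,0,0],"hand": 0},{"dp": [-74,-134,0],"twist": [0,0,-0.01],"hand": 0},{"dp": [-74,-134,0],"twist": [0,0,-0.01],"hand": 0},{"dp": [-74,-134,0],"twist": [0,0,-0.01],"hand": 0}]}}

```text
clock: 15.5
tool_pos: [0.58, -0.0184, 0.2582]
eef_rot: [-0.104, 0.995, -0.001, -0.001]
contact_force: [0.4, 0.4, 0.6]
opening: 0.5
finger_force: 0.0
```

```bash
python3 - <<'E'
from meas import *
r.snapshot('wrist') # settle
d=cam('wrist');P=world(d);save(d,'w6.png');L=loc(P);np.save('w6.npy',L)
print(r.get_state()['tool_pos'],r.get_state()['qd'].round(3))
m=(L[...,2]>54)&(L[...,2]<66)&(abs(L[...,0])<80)&(abs(L[...,1])<130)
print('rim',m.sum(),cv2.minAreaRect((P[m][:,:2]*1000).astype(np.float32)),np.median(L[m][:,2]))
m=(abs(L[...,0])<55)&(abs(L[...,1])<108)&(L[...,2]<24)&(L[...,2]>-5)
n,l,st,c=cv2.connectedComponentsWithStats(m.astype(np.uint8))
for i in range(1,n):
    if st[i,4]>60:
        q=L[l==i];print('bore',cv2.minEnclosingCircle(q[:,:2].astype(np.float32)),st[i,4],np.median(q[:,2]),c[i].round())
d=cam('scene');P=world(d)
for y in range(-10,0):pass
S=np.array([.3905,.280,0]);a=np.radians(10.8);u=np.array([np.cos(a),np.sin(a),0]);v=np.array([-u[1],u[0],0])
for nm in('scene','top'):
    P=world(cam(nm)); l=np.dstack([(P-S)@u,(P-S)@v,P[...,2]])*1000
    for x in range(-55,125,15):
        k=l[(l[...,0]>x)&(l[...,0]<x+15)&(abs(l[...,1])<14)&(l[...,2]>9.5)&(l[...,2]<40)]
        if len(k)>2: print(nm,x,len(k),np.median(k,0).round(1))
E
```

```text
[ 0.57985747 -0.01742399  0.25870383] [-0.005 -0.005  0.001 -0.001  0.     0.001  0.003]
rim 5525 ((553.14013671875, -26.449798583984375), (135.29905700683594, 239.1800079345703), 11.418303489685059) 59.17414287547812
bore ((0.2523493468761444, -83.7137451171875), 24.282028198242188) 1485 5.485368441074002 [238. 142.]
bore ((0.5659043788909912, -27.052515029907227), 24.156187057495117) 1507 5.3564026255567 [289. 143.]
bore ((0.8004831075668335, 29.451372146606445), 23.999719619750977) 1487 5.329441185274342 [341. 143.]
bore ((0.8761692643165588, 85.20044708251953), 24.250904083251953) 1447 5.276213026877253 [391. 143.]
scene -55 14 [-42.5  -6.1  27.3]
scene -40 35 [-31.7  -5.7  28.2]
scene -25 35 [-16.8  -7.2  27. ]
scene -10 31 [-2.9 -5.9 27.5]
scene 5 37 [12.9 -4.6 27.5]
scene 20 35 [27.3 -7.2 27.3]
scene 35 60 [42.1 -3.6 21.8]
scene 50 28 [57.6 -4.  17.2]
scene 65 35 [72.3 -3.6 17.9]
scene 80 34 [86.5 -3.6 17.6]
scene 95 20 [98.6 -0.3 17.4]
top -55 21 [-43.1  -2.9  25.9]
top -40 48 [-31.9  -2.7  26.8]
top -25 45 [-17.5  -2.6  26.6]
top -10 47 [-3.1 -3.3 26.3]
top 5 47 [11.7 -2.8 26.5]
top 20 46 [27.9 -3.  26.8]
top 35 39 [41.2 -2.4 25.9]
top 50 40 [58.  -1.1 17.2]
top 65 36 [72.9 -0.1 16.9]
top 80 38 [87.5 -0.3 16.8]
top 95 22 [99.5 -0.7 17. ]
```

View pics/w6.png

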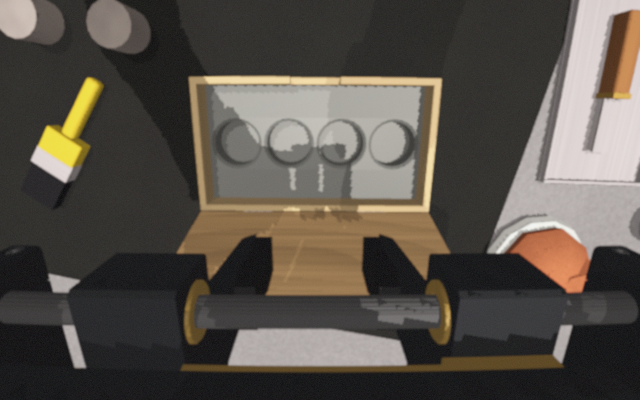

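Wrist view: four empty bores at (238,142), (289,143), (341,143) and (391,143), with the lid lying back below them. The spatula lies flat in the tray at the right. Depth gives the blade 17 mm and the handle 27 mm, so it is level.

```bash
cat >> meas.py <<'E'
YAW=11.6;_b=np.radians(YAW);C1=C0+.0005*U+.0008*V;U1=np.array([np.cos(_b),np.sin(_b),0]);V1=np.array([-U1[1],U1[0],0])
def bore(i,z): return C1+V1*(-.084+.056*i)+[0,0,z]
E
python3 -c "
from meas import *
for i in range(4):print(bore(i,0).round(4))
move([.4782,-.2487,.085],down(YAW))"
```

```text
[ 0.5692 -0.1089  0.    ]
[ 0.558 -0.054  0.   ]
[0.5467 0.0008 0.    ]
[0.5354 0.0557 0.    ]
dp [ 147.7 -204.2  174.6] tw [-0.002 -0.002  0.008]
```

>>> {"op": "step_arm", "data": {"motion": [{"dp": [36,-50,0],"twist": [0,0,0],"hand": 0.45},{"dp": [72,-100,0],"twist": [0,0,0],"hand": 0.45},{"dp": [108,-150,20],"twist": [0,0,0],"hand": 0.45},{"dp": [138,-190,50],"twist": [0,0,0],"hand": 0.45},{"dp": [148,-204,100],"twist": [0,0,0.008],"hand": 0.45}]}}

```text
clock: 16.38
tool_pos: [0.4768, -0.2533, 0.1593]
eef_rot: [-0.097, 0.995, -0.003, -0.0]
contact_force: [1.0, -0.3, -0.1]
opening: 0.727
finger_force: 0.0
```

>>> {"op": "step_arm", "data": {"motion": [{"dp": [0,0,35],"twist": [0,0,0],"hand": 0.45},{"dp": [0,0,45],"twist": [0,0,0],"hand": 0.45},{"dp": [0,0,45],"twist": [0,0,0],"hand": 0.45}]}}

```text
clock: 16.75
tool_pos: [0.4784, -0.2485, 0.1147]
eef_rot: [-0.101, 0.995, -0.001, -0.001]
contact_force: [0.2, 0.0, -0.2]
opening: 0.726
finger_force: 0.0
```

```bash
python3 - <<'E'
from meas import *
print(r.get_state()['tool_pos'])
move([.4782,-.2487,.055],down(YAW))
for nm in('scene','top'):
    d=cam(nm);print(nm);cores(world(d),d['pixels'],(.3,.7,-.42,-.15))
E
```

```text
[ 0.47837794 -0.24849521  0.11469713]
dp [ 0.1 -0.1 59.7] tw [-0.002 -0.001 -0.001]
scene
core 384.9 -333.6 rad 21.6 z 39.5 n 71 pix [239. 171.] rgb [219. 202. 194.]
core 384.8 -238.7 rad 24.2 z 39.8 n 72 pix [269. 178.] rgb [218. 203. 193.]
core 483.8 -347.8 rad 24.5 z 40.0 n 159 pix [218. 193.] rgb [128. 120. 115.]
core 478.0 -252.1 rad 24.9 z 39.8 n 160 pix [251. 197.] rgb [127. 118. 113.]
top
core 387.3 -239.8 rad 22.7 z 39.4 n 220 pix [397. 238.] rgb [204. 191. 175.]
core 386.2 -333.0 rad 22.8 z 39.7 n 227 pix [431. 238.] rgb [201. 188. 172.]
```

>>> {"op": "step_arm", "data": {"motion": [{"dp": [0,0,30],"twist": [0,0,0],"hand": 0.45},{"dp": [0,0,55],"twist": [0,0,0],"hand": 0.45},{"dp": [0,0,60],"twist": [0,0,0],"hand": 0.45},{"dp": [0,0,60],"twist": [0,0,0],"hand": 0.2},{"dp": [0,0,60],"twist": [0,0,0],"hand": -0.05}], "force": 40}}

```text
clock: 17.48
tool_pos: [0.4786, -0.2494, 0.0555]
eef_rot: [-0.1, 0.995, -0.001, 0.0]
contact_force: [1.2, 0.7, -0.2]
opening: 0.523
finger_force: 0.7
```

>>> {"op": "step_arm", "data": {"motion": [{"dp": [0,0,0],"twist": [0,0,0],"hand": -0.1},{"dp": [0,0,0],"twist": [0,0,0],"hand": -0.2},{"dp": [0,0,0],"twist": [0,0,0],"hand": -0.2}], "force": 40}}

```text
clock: 17.85
tool_pos: [0.4785, -0.2493, 0.0555]
eef_rot: [-0.1, 0.995, -0.001, 0.0]
contact_force: [-1.1, 0.8, 6.4]
opening: 0.506
finger_force: 40.0
```

>>> {"op": "step_arm", "data": {"motion": [{"dp": [0,0,-15],"twist": [0,0,0],"hand": -0.2},{"dp": [0,0,-50],"twist": [0,0,0],"hand": -0.2},{"dp": [0,0,-90],"twist": [0,0,0],"hand": -0.2},{"dp": [0,0,-90],"twist": [0,0,0],"hand": -0.2}]}}

```text
clock: 18.35
tool_pos: [0.4795, -0.2498, 0.1474]
eef_rot: [-0.1, 0.995, -0.002, 0.002]
contact_force: [0.2, 0.1, -2.5]
opening: 0.505
finger_force: 40.0
```

```bash
python3 - <<'E'
from meas import *
d=cam('scene');P=world(d);s=r.get_state();print(s['tool_pos'],s['opening'],s['finger_force'])
A=down(YAW)
q=P[(abs(P[...,0]-s['tool_pos'][0])<.05)&(abs(P[...,1]-s['tool_pos'][1])<.022)&(P[...,2]>.05)&(P[...,2]<.14)&(P[...,0]>.47)]
print(len(q),q.min(0) if len(q) else 0,q.max(0) if len(q) else 0, np.median(q,0) if len(q) else 0)
move(bore(0,.11),A)
E
```

```text
[ 0.47824585 -0.24975208  0.14568051] 0.5036229121166881 39.99902129173279
274 [ 0.47075964 -0.27149225  0.09100063] [ 0.50396209 -0.22826992  0.13574912] [ 0.49231081 -0.2460603   0.12203547]
dp [-117.1  120.1   35.3] tw [-0.003  0.    -0.003]
```

>>> {"op": "step_arm", "data": {"motion": [{"dp": [-35,36,0],"twist": [0,0,0],"hand": -0.2},{"dp": [-70,72,0],"twist": [0,0,0],"hand": -0.2},{"dp": [-100,105,0],"twist": [0,0,0],"hand": -0.2},{"dp": [-117,120,0],"twist": [0,0,0],"hand": -0.2},{"dp": [-117,120,0],"twist": [0,0,0],"hand": -0.2}]}}

```text
clock: 19.02
tool_pos: [0.5687, -0.1063, 0.1428]
eef_rot: [-0.102, 0.995, -0.0, -0.001]
contact_force: [-0.4, -0.7, -1.6]
opening: 0.505
finger_force: 40.0
```

>>> {"op": "step_arm", "data": {"motion": [{"dp": [0,0,15],"twist": [0,0,0],"hand": -0.2},{"dp": [0,0,35],"twist": [0,0,0],"hand": -0.2},{"dp": [0,0,45],"twist": [0,0,0],"hand": -0.2},{"dp": [0,0,45],"twist": [0,0,0],"hand": -0.2}]}}

```text
clock: 19.52
tool_pos: [0.5676, -0.1089, 0.0975]
eef_rot: [-0.1, 0.995, -0.001, -0.002]
contact_force: [-0.9, -0.4, -0.9]
opening: 0.507
finger_force: 40.0
```

```bash
python3 - <<'E'
from meas import *
r.snapshot('top')
s=r.get_state();print(s['tool_pos'],s['contact_force']);move(bore(0,.0835),down(YAW))
E
```

```text
[ 0.56825751 -0.10864402  0.09835767] [-0.3074171  -0.32794693 -1.5650337 ]
dp [-0.9 -0.4 14.9] tw [-0.002 -0.003 -0.003]
```

>>> {"op": "step_arm", "data": {"motion": [{"dp": [-1,0,4],"twist": [0,0,0],"hand": -0.2},{"dp": [-1,0,8],"twist": [0,0,0],"hand": -0.2},{"dp": [-1,0,12],"twist": [0,0,0],"hand": -0.2},{"dp": [-1,0,14],"twist": [0,0,0],"hand": -0.2},{"dp": [-1,0,14.5],"twist": [0,0,0],"hand": -0.2}]}}

```text
clock: 20.2
tool_pos: [0.5695, -0.1083, 0.0843]
eef_rot: [-0.1, 0.995, -0.001, -0.001]
contact_force: [-0.2, -1.0, -1.1]
opening: 0.505
finger_force: 40.0
```

>>> {"op": "step_arm", "data": {"motion": [{"dp": [0,0,0],"twist": [0,0,0],"hand": -0.2}]}}

```text
clock: 20.32
tool_pos: [0.5696, -0.1083, 0.0844]
eef_rot: [-0.1, 0.995, -0.001, -0.001]
contact_force: [-0.2, -1.7, -1.7]
opening: 0.503
finger_force: 40.0
```

>>> {"op": "step_arm", "data": {"motion": [{"dp": [0,0,0.5],"twist": [0,0,0],"hand": 0.08},{"dp": [0,0,0.5],"twist": [0,0,0],"hand": 0.16},{"dp": [0,0,0.5],"twist": [0,0,0],"hand": 0.25},{"dp": [0,0,0.5],"twist": [0,0,0],"hand": 0.25}]}}

```text
clock: 20.82
tool_pos: [0.5696, -0.1083, 0.084]
eef_rot: [-0.1, 0.995, -0.001, -0.001]
contact_force: [0.2, -0.1, 0.4]
opening: 0.624
finger_force: 0.0
```

>>> {"op": "step_arm", "data": {"motion": [{"dp": [0,0,-30],"twist": [0,0,0],"hand": 0.3},{"dp": [0,0,-80],"twist": [0,0,0],"hand": 0.3},{"dp": [0,0,-130],"twist": [0,0,0],"hand": 0.3},{"dp": [-30,0,-150],"twist": [0,0,0],"hand": 0.3},{"dp": [-30,0,-150],"twist": [0,0,0],"hand": 0.3}]}}

```text
clock: 21.45
tool_pos: [0.6015, -0.101, 0.2357]
eef_rot: [-0.1, 0.995, -0.001, 0.002]
contact_force: [-1.1, 0.5, 0.5]
opening: 0.651
finger_force: 0.0
```

```bash
cat >> meas.py <<'E'
def check():
    r.snapshot('wrist');d=cam('wrist');L=loc(world(d))
    for i in range(4):
        k=L[np.hypot(L[...,0]-.5,L[...,1]-(-83.2+56*i))<20]
        print('tube',i,len(k),'z med',np.median(k[:,2]).round(1),'p5,p95',np.percentile(k[:,2],[5,95]).round(1) if len(k) else 0)
        m=(np.hypot(L[...,0]-.5,L[...,1]-(-83.2+56*i))<40)&(L[...,2]>40)&(L[...,2]<75)
        q=L[m]; q=q[(abs(q[:,1])<110)&(abs(q[:,0])<57)]
        if len(q)>200:
            c,rd=cv2.minEnclosingCircle(q[:,:2].astype(np.float32));A=np.c_[q[:,:2],np.ones(len(q))];f=np.linalg.lstsq(A,q[:,2],rcond=None)[0]
            print('   top circle',np.round(c,1),round(rd,1),'slope',f[:2].round(3),'z',q[:,2].mean().round(1))
    return d
E
python3 - <<'E'
from meas import *
d=check();print(r.get_state()['tool_pos'])
for nm in('scene','top'):
    d=cam(nm);print(nm);cores(world(d),d['pixels'],(.3,.7,-.42,-.15))
E
```

```text
tube 0 13492 z med 293.9 p5,p95 [ 45.3 313.7]
   top circle [ -0.3 -83.6] 23.0 slope [ 0.001 -0.003] z 45.2
tube 1 18587 z med 298.7 p5,p95 [  5.9 313.7]
tube 2 1025 z med 5.0 p5,p95 [3.8 6.3]
tube 3 891 z med 5.0 p5,p95 [3.8 6.2]
[ 0.59801413 -0.10226066  0.23289079]
scene
core 386.0 -337.1 rad 23.8 z 39.5 n 94 pix [235. 172.] rgb [123. 115. 109.]
core 484.8 -346.9 rad 24.7 z 40.0 n 159 pix [218. 193.] rgb [170. 158. 150.]
top
core 387.3 -239.6 rad 22.8 z 39.6 n 216 pix [397. 238.] rgb [200.  187.  171.5]
```

Core 1 dropped fully home in tube 0: top at 45 mm, level and centred.

```bash
python3 -c "
from meas import *
move([.3864,-.2413,.115],down(YAW))"
```

```text
dp [233.7 -93.8 118.8] tw [-0.002 -0.006 -0.002]
```

>>> {"op": "step_arm", "data": {"motion": [{"dp": [46,-19,0],"twist": [0,0,0],"hand": 0.45},{"dp": [93,-38,0],"twist": [0,0,0],"hand": 0.45},{"dp": [140,-57,15],"twist": [0,0,0],"hand": 0.45},{"dp": [186,-75,30],"twist": [0,0,0],"hand": 0.45},{"dp": [232,-93,50],"twist": [0,0,0],"hand": 0.45}]}}

```text
clock: 22.28
tool_pos: [0.3875, -0.2401, 0.1835]
eef_rot: [-0.1, 0.995, -0.001, -0.002]
contact_force: [-0.3, -1.6, -1.1]
opening: 0.726
finger_force: 0.0
```

```bash
python3 - <<'E'
from meas import *
d=cam('wrist')
r.snapshot('wrist');d=cam('wrist');cores(world(d),d['pixels'],(.3,.7,-.42,-.15))
print(r.get_state()['tool_pos'])
for nm in('scene','top'):
    d=cam(nm);print(nm);cores(world(d),d['pixels'],(.3,.7,-.42,-.15))
move([.3864,-.2413,.055],down(YAW))
E
```

```text
core 384.5 -335.1 rad 23.2 z 39.2 n 2311 pix [209. 174.] rgb [173. 161. 153.]
core 385.5 -240.5 rad 23.0 z 39.2 n 2197 pix [318. 196.] rgb [176. 163. 155.]
core 479.6 -345.9 rad 19.1 z 39.1 n 591 pix [182. 266.] rgb [231. 218. 209.]
core 525.4 -153.1 rad 16.2 z 41.0 n 148 pix [380. 344.] rgb [136.  115.   84.5]
[ 0.38562664 -0.24067121  0.18283033]
scene
core 385.8 -337.2 rad 23.6 z 40.4 n 132 pix [236. 172.] rgb [129. 120. 114.]
core 385.4 -242.6 rad 25.3 z 39.4 n 145 pix [266. 178.] rgb [129. 120. 115.]
core 486.0 -347.5 rad 24.9 z 39.8 n 158 pix [218. 193.] rgb [219. 203. 194.]
top
core 495.8 -339.3 rad 19.8 z 40.3 n 64 pix [431. 197.] rgb [194. 181. 165.]
core 395.8 -243.5 rad 15.4 z 39.2 n 64 pix [398. 235.] rgb [175.  163.5 149. ]
dp [  4.   -1.4 129.2] tw [-0.001 -0.002 -0.002]
```

>>> {"op": "step_arm", "data": {"motion": [{"dp": [1,-1,40],"twist": [0,0,0],"hand": 0.45},{"dp": [1,-1,75],"twist": [0,0,0],"hand": 0.45},{"dp": [1,-1,75],"twist": [0,0,0],"hand": 0.45},{"dp": [1,-1,75],"twist": [0,0,0],"hand": 0.45}]}}

```text
clock: 23.02
tool_pos: [0.3906, -0.2401, 0.1103]
eef_rot: [-0.101, 0.995, -0.001, 0.0]
contact_force: [1.0, 0.4, -0.3]
opening: 0.726
finger_force: 0.0
```

```bash
python3 - <<'E'
from meas import *
for k in range(3): print(r.get_state()['tool_pos'],r.get_state()['qd'].round(3));r.snapshot('top')
move([.3858,-.2411,.055],down(YAW))
E
```

```text
[ 0.39061341 -0.24013747  0.11030034] [ 0.014 -0.016 -0.001  0.003  0.007 -0.004 -0.006]
[ 0.39062818 -0.24043424  0.11057389] [ 0.011 -0.009  0.002  0.003  0.008 -0.005 -0.007]
[ 0.39048415 -0.24068741  0.11065036] [ 0.007 -0.002  0.007  0.005  0.008 -0.003 -0.005]
dp [ 4.5  0.8 55.6] tw [-0.003  0.    -0.002]
```

>>> {"op": "step_arm", "data": {"motion": [{"dp": [4.5,0,20],"twist": [0,0,0],"hand": 0.45},{"dp": [4.5,0,50],"twist": [0,0,0],"hand": 0.45},{"dp": [4.5,0,55],"twist": [0,0,0],"hand": 0.45},{"dp": [4.5,0,55],"twist": [0,0,0],"hand": 0.2},{"dp": [4.5,0,55],"twist": [0,0,0],"hand": -0.05}], "force": 40}}

```text
clock: 23.8
tool_pos: [0.3854, -0.2418, 0.0553]
eef_rot: [-0.1, 0.995, -0.001, 0.0]
contact_force: [0.0, 2.1, 0.9]
opening: 0.523
finger_force: 0.5
```

>>> {"op": "step_arm", "data": {"motion": [{"dp": [0,0,0],"twist": [0,0,0],"hand": -0.1},{"dp": [0,0,0],"twist": [0,0,0],"hand": -0.2},{"dp": [0,0,0],"twist": [0,0,0],"hand": -0.2}], "force": 40}}

```text
clock: 24.18
tool_pos: [0.3854, -0.2418, 0.0553]
eef_rot: [-0.1, 0.995, -0.001, 0.0]
contact_force: [-0.1, 0.0, 7.0]
opening: 0.504
finger_force: 40.0
```

>>> {"op": "step_arm", "data": {"motion": [{"dp": [0,0,-15],"twist": [0,0,0],"hand": -0.2},{"dp": [0,0,-50],"twist": [0,0,0],"hand": -0.2},{"dp": [0,0,-100],"twist": [0,0,0],"hand": -0.2},{"dp": [0,0,-100],"twist": [0,0,0],"hand": -0.2}]}}

```text
clock: 24.68
tool_pos: [0.3863, -0.2423, 0.1571]
eef_rot: [-0.099, 0.995, -0.002, 0.002]
contact_force: [0.5, -0.5, -1.9]
opening: 0.5
finger_force: 40.0
```

```bash
python3 - <<'E'
from meas import *
r.snapshot('top');s=r.get_state();print(s['tool_pos'],s['contact_force'])
move(bore(3,.155),down(YAW))
E
```

```text
[ 0.38537659 -0.24225888  0.15559589] [ 0.05741763 -0.01271144 -1.64690411]
dp [-206.   262.4   -0.3] tw [-0.004  0.001 -0.004]
```

>>> {"op": "step_arm", "data": {"motion": [{"dp": [-37,47,0],"twist": [0,0,0],"hand": -0.2},{"dp": [-74,94,0],"twist": [0,0,0],"hand": -0.2},{"dp": [-111,141,0],"twist": [0,0,0],"hand": -0.2},{"dp": [-148,188,0],"twist": [0,0,0],"hand": -0.2},{"dp": [-180,230,0],"twist": [0,0,0],"hand": -0.2}]}}

```text
clock: 25.35
tool_pos: [0.5157, 0.0215, 0.1522]
eef_rot: [-0.1, 0.995, -0.001, -0.002]
contact_force: [0.9, -1.2, -1.5]
opening: 0.51
finger_force: 40.0
```

```bash
python3 - <<'E'
from meas import *
r.snapshot('top');r.snapshot('top');s=r.get_state();print(s['tool_pos'],s['contact_force'])
move(bore(3,.10),down(YAW))
E
```

```text
[0.51797389 0.02761803 0.15311329] [ 0.22176686 -0.30958985 -1.36251461]
dp [-22.8  23.6  53.3] tw [0.004 0.003 0.007]
```

>>> {"op": "step_arm", "data": {"motion": [{"dp": [-21,21,0],"twist": [0,0,0],"hand": -0.2},{"dp": [-21,21,15],"twist": [0,0,0],"hand": -0.2},{"dp": [-21,21,45],"twist": [0,0,0],"hand": -0.2},{"dp": [-21,21,52],"twist": [0,0,0],"hand": -0.2},{"dp": [-21,21,52],"twist": [0,0,0],"hand": -0.2}]}}

```text
clock: 26.08
tool_pos: [0.5309, 0.0433, 0.1007]
eef_rot: [-0.1, 0.995, -0.002, -0.002]
contact_force: [0.8, 0.4, -0.8]
opening: 0.5
finger_force: 40.0
```

```bash
python3 - <<'E'
from meas import *
r.snapshot('top');r.snapshot('top');s=r.get_state();print(s['tool_pos'],s['contact_force'])
move(bore(3,.084),down(YAW))
E
```

```text
[0.53205943 0.04398241 0.10196971] [-0.0414579  -0.33643667 -1.09886149]
dp [-5.7 10.8 17.9] tw [-0.002 -0.001 -0.003]
```

>>> {"op": "step_arm", "data": {"motion": [{"dp": [-6,11,0],"twist": [0,0,0],"hand": -0.2},{"dp": [-6,11,4],"twist": [0,0,0],"hand": -0.2},{"dp": [-6,11,7],"twist": [0,0,0],"hand": -0.2},{"dp": [-6,11,7],"twist": [0,0,0],"hand": -0.2},{"dp": [-6,11,7],"twist": [0,0,0],"hand": -0.2}]}}

```text
clock: 26.8
tool_pos: [0.5356, 0.0561, 0.0945]
eef_rot: [-0.1, 0.995, -0.001, -0.001]
contact_force: [-1.8, -0.4, -1.9]
opening: 0.502
finger_force: 40.0
```

```bash
python3 - <<'E'
from meas import *
s=r.get_state();print(s['tool_pos'],s['contact_force'])
move(bore(3,.084),down(YAW))
E
```

```text
[0.53561266 0.05608743 0.09452531] [-1.81242678 -0.3919192  -1.91031781]
dp [ 0.2 -0.4 10.5] tw [-0.002 -0.002 -0.002]
```

Aligned over tube 3. Lower, release, rise and check.

>>> {"op": "step_arm", "data": {"motion": [{"dp": [0,0,4],"twist": [0,0,0],"hand": -0.2},{"dp": [0,0,8],"twist": [0,0,0],"hand": -0.2},{"dp": [0,0,10],"twist": [0,0,0],"hand": -0.2},{"dp": [0,0,10.5],"twist": [0,0,0],"hand": -0.2},{"dp": [0,0,10.5],"twist": [0,0,0],"hand": -0.2}]}}

```text
clock: 27.42
tool_pos: [0.5356, 0.0563, 0.084]
eef_rot: [-0.1, 0.995, -0.001, -0.001]
contact_force: [-0.8, 0.2, -1.1]
opening: 0.507
finger_force: 40.0
```

>>> {"op": "step_arm", "data": {"motion": [{"dp": [0,0,0],"twist": [0,0,0],"hand": 0.08},{"dp": [0,0,0],"twist": [0,0,0],"hand": 0.16},{"dp": [0,0,0],"twist": [0,0,0],"hand": 0.25},{"dp": [0,0,0],"twist": [0,0,0],"hand": 0.25}]}}

```text
clock: 27.92
tool_pos: [0.5357, 0.0563, 0.0842]
eef_rot: [-0.1, 0.995, -0.001, -0.001]
contact_force: [0.6, -0.5, 0.0]
opening: 0.628
finger_force: 0.0
```

>>> {"op": "step_arm", "data": {"motion": [{"dp": [0,0,-30],"twist": [0,0,0],"hand": 0.3},{"dp": [0,0,-80],"twist": [0,0,0],"hand": 0.3},{"dp": [0,0,-130],"twist": [0,0,0],"hand": 0.3},{"dp": [-20,-40,-150],"twist": [0,0,0],"hand": 0.3},{"dp": [-20,-40,-150],"twist": [0,0,0],"hand": 0.3}]}}

```text
clock: 28.55
tool_pos: [0.566, 0.0179, 0.2355]
eef_rot: [-0.097, 0.995, -0.002, 0.001]
contact_force: [-0.3, 0.3, -1.2]
opening: 0.648
finger_force: 0.0
```

```bash
python3 - <<'E'
from meas import *
d=check();print(r.get_state()['tool_pos'])
for nm in('scene','top'):
    d=cam(nm);print(nm);cores(world(d),d['pixels'],(.3,.7,-.42,-.15))
move([.3858,-.3348,.18],down(YAW))
E
```

```text
tube 0 1292 z med 45.2 p5,p95 [44.  46.4]
   top circle [ -1.  -84.1] 23.2 slope [ 0.01  -0.014] z 45.1
tube 1 10294 z med 292.1 p5,p95 [  5.2 312.7]
tube 2 14333 z med 296.0 p5,p95 [  5.5 314.5]
tube 3 27169 z med 299.0 p5,p95 [212.2 314.2]
   top circle [ 0.3 84.6] 22.9 slope [0.003 0.002] z 45.1
[0.56311548 0.02096516 0.2339043 ]
scene
core 384.8 -336.5 rad 24.2 z 40.3 n 135 pix [236. 172.] rgb [220. 204. 194.]
core 484.2 -346.6 rad 24.3 z 39.8 n 156 pix [218. 193.] rgb [220. 205. 195.]
top
dp [ 244.3 -314.3   54.7] tw [-0.001 -0.004 -0.001]
```

Tube 3 is filled and level. Next is the core at (485,-345), for tube 1.

```bash
python3 -c "
from meas import *
move([.485,-.3452,.18],down(YAW))"
```

```text
dp [ 149.2 -344.3   54.4] tw [-0.001 -0.004 -0.001]
```

>>> {"op": "step_arm", "data": {"motion": [{"dp": [22,-50,0],"twist": [0,0,0],"hand": 0.45},{"dp": [44,-101,0],"twist": [0,0,0],"hand": 0.45},{"dp": [66,-152,0],"twist": [0,0,0],"hand": 0.45},{"dp": [88,-203,0],"twist": [0,0,0],"hand": 0.45},{"dp": [110,-254,0],"twist": [0,0,0],"hand": 0.45}]}}

```text
clock: 29.38
tool_pos: [0.5054, -0.2497, 0.2342]
eef_rot: [-0.101, 0.995, -0.0, -0.001]
contact_force: [1.7, -0.3, -0.0]
opening: 0.727
finger_force: 0.0
```

>>> {"op": "step_arm", "data": {"motion": [{"dp": [20,-45,20],"twist": [0,0,0],"hand": 0.45},{"dp": [39,-90,50],"twist": [0,0,0],"hand": 0.45},{"dp": [39,-90,50],"twist": [0,0,0],"hand": 0.45},{"dp": [39,-90,50],"twist": [0,0,0],"hand": 0.45}]}}

```text
clock: 29.88
tool_pos: [0.4862, -0.3435, 0.1847]
eef_rot: [-0.101, 0.995, 0.0, -0.001]
contact_force: [-0.6, 0.4, 0.8]
opening: 0.726
finger_force: 0.0
```

```bash
python3 - <<'E'
from meas import *
r.snapshot('wrist');d=cam('wrist');cores(world(d),d['pixels'],(.3,.7,-.42,-.15))
d=cam('scene');cores(world(d),d['pixels'],(.3,.7,-.42,-.15))
print(r.get_state()['tool_pos']);move([.485,-.3452,.05],down(YAW))
E
```

```text
core 384.3 -335.0 rad 23.2 z 39.1 n 2802 pix [354.  66.] rgb [243. 230. 220.]
core 485.0 -345.2 rad 22.9 z 39.2 n 2177 pix [315. 186.] rgb [180. 167. 159.]
core 385.6 -337.3 rad 24.4 z 39.8 n 135 pix [236. 172.] rgb [220. 205. 196.]
core 484.0 -347.4 rad 24.5 z 40.0 n 155 pix [218. 193.] rgb [134. 124. 119.]
[ 0.48703246 -0.34334602  0.1858226 ]
dp [  2.3  -1.2 135.8] tw [-0.002 -0.     0.001]
```

>>> {"op": "step_arm", "data": {"motion": [{"dp": [2,-1,45],"twist": [0,0,0],"hand": 0.45},{"dp": [2,-1,90],"twist": [0,0,0],"hand": 0.45},{"dp": [2,-1,125],"twist": [0,0,0],"hand": 0.45},{"dp": [2,-1,135],"twist": [0,0,0],"hand": 0.45},{"dp": [2,-1,135],"twist": [0,0,0],"hand": 0.45}]}}

```text
clock: 30.65
tool_pos: [0.4846, -0.3465, 0.0506]
eef_rot: [-0.101, 0.995, -0.001, -0.0]
contact_force: [0.2, -0.2, 0.0]
opening: 0.724
finger_force: 0.0
```

>>> {"op": "step_arm", "data": {"motion": [{"dp": [0,0,0],"twist": [0,0,0],"hand": 0.2},{"dp": [0,0,0],"twist": [0,0,0],"hand": 0},{"dp": [0,0,0],"twist": [0,0,0],"hand": -0.2},{"dp": [0,0,0],"twist": [0,0,0],"hand": -0.2},{"dp": [0,0,0],"twist": [0,0,0],"hand": -0.2}], "force": 40}}

```text
clock: 31.28
tool_pos: [0.4846, -0.3471, 0.0514]
eef_rot: [-0.1, 0.995, -0.001, 0.0]
contact_force: [-1.4, 1.4, 7.3]
opening: 0.512
finger_force: 40.0
```

>>> {"op": "step_arm", "data": {"motion": [{"dp": [0,0,-15],"twist": [0,0,0],"hand": -0.2},{"dp": [0,0,-50],"twist": [0,0,0],"hand": -0.2},{"dp": [0,0,-100],"twist": [0,0,0],"hand": -0.2},{"dp": [0,0,-100],"twist": [0,0,0],"hand": -0.2}]}}

```text
clock: 31.78
tool_pos: [0.4863, -0.3478, 0.1544]
eef_rot: [-0.1, 0.995, -0.003, 0.003]
contact_force: [-0.6, -0.5, -1.8]
opening: 0.51
finger_force: 40.0
```

```bash
python3 - <<'E'
from meas import *
r.snapshot('top');s=r.get_state();print(s['tool_pos'],s['contact_force'])
move(bore(1,.15),down(YAW))
E
```

```text
[ 0.48470313 -0.34763071  0.15210163] [ 0.54235497 -0.46120273 -1.92969259]
dp [-130.1  273.2    1. ] tw [-0.005  0.001 -0.003]
```

>>> {"op": "step_arm", "data": {"motion": [{"dp": [-22,46,0],"twist": [0,0,0],"hand": -0.2},{"dp": [-44,92,0],"twist": [0,0,0],"hand": -0.2},{"dp": [-66,138,0],"twist": [0,0,0],"hand": -0.2},{"dp": [-88,184,0],"twist": [0,0,0],"hand": -0.2},{"dp": [-105,220,0],"twist": [0,0,0],"hand": -0.2}]}}

```text
clock: 32.45
tool_pos: [0.5425, -0.1082, 0.1483]
eef_rot: [-0.101, 0.995, -0.001, -0.002]
contact_force: [0.5, -0.6, -1.3]
opening: 0.511
finger_force: 40.0
```

>>> {"op": "step_arm", "data": {"motion": [{"dp": [-15,30,0],"twist": [0,0,0],"hand": -0.2},{"dp": [-25,50,0],"twist": [0,0,0],"hand": -0.2},{"dp": [-25,50,0],"twist": [0,0,0],"hand": -0.2},{"dp": [-25,50,0],"twist": [0,0,0],"hand": -0.2}]}}

```text
clock: 32.95
tool_pos: [0.5566, -0.0583, 0.1484]
eef_rot: [-0.099, 0.995, -0.002, -0.002]
contact_force: [-0.2, -0.3, -0.3]
opening: 0.509
finger_force: 40.0
```

```bash
python3 - <<'E'
from meas import *
r.snapshot('top');s=r.get_state();print(s['tool_pos'],s['contact_force'])
move(bore(1,.0955),down(YAW))
E
```

```text
[ 0.5567272  -0.05863514  0.14853952] [ 0.27183039  0.62427227 -1.30025321]
dp [-2.3  4.4 53. ] tw [-0.003 -0.004 -0.004]
```

>>> {"op": "step_arm", "data": {"motion": [{"dp": [-2,4,0],"twist": [0,0,0],"hand": -0.2},{"dp": [-2,4,25],"twist": [0,0,0],"hand": -0.2},{"dp": [-2,4,50],"twist": [0,0,0],"hand": -0.2},{"dp": [-2,4,53],"twist": [0,0,0],"hand": -0.2},{"dp": [-2,4,53],"twist": [0,0,0],"hand": -0.2}]}}

```text
clock: 33.62
tool_pos: [0.559, -0.0524, 0.0967]
eef_rot: [-0.1, 0.995, -0.001, -0.001]
contact_force: [0.4, -0.1, -0.2]
opening: 0.511
finger_force: 40.0
```

```bash
python3 - <<'E'
from meas import *
r.snapshot('top');s=r.get_state();print(s['tool_pos'],s['contact_force'])
move(bore(1,.071),down(YAW))
E
```

```text
[ 0.55929054 -0.05227717  0.09704976] [ 0.24079229  0.10472494 -1.73690138]
dp [ 1.6 -1.4 26.1] tw [-0.002 -0.    -0.003]
```

>>> {"op": "step_arm", "data": {"motion": [{"dp": [1.5,-1.5,6],"twist": [0,0,0],"hand": -0.2},{"dp": [1.5,-1.5,12],"twist": [0,0,0],"hand": -0.2},{"dp": [1.5,-1.5,15],"twist": [0,0,0],"hand": -0.2},{"dp": [1.5,-1.5,18],"twist": [0,0,0],"hand": -0.2}]}}

```text
clock: 34.17
tool_pos: [0.5576, -0.054, 0.0781]
eef_rot: [-0.1, 0.995, -0.001, -0.001]
contact_force: [-0.1, -0.5, -1.1]
opening: 0.51
finger_force: 40.0
```

>>> {"op": "step_arm", "data": {"motion": [{"dp": [0,0,2],"twist": [0,0,0],"hand": -0.2},{"dp": [0,0,4],"twist": [0,0,0],"hand": -0.2},{"dp": [0,0,6],"twist": [0,0,0],"hand": -0.2},{"dp": [0,0,6],"twist": [0,0,0],"hand": -0.2}]}}

```text
clock: 34.67
tool_pos: [0.5575, -0.0541, 0.0722]
eef_rot: [-0.1, 0.995, -0.001, -0.001]
contact_force: [-0.5, -0.1, -2.4]
opening: 0.51
finger_force: 40.0
```

Inserted about 11 mm without contact. Release, rise and check.

>>> {"op": "step_arm", "data": {"motion": [{"dp": [0,0,0],"twist": [0,0,0],"hand": 0.08},{"dp": [0,0,0],"twist": [0,0,0],"hand": 0.16},{"dp": [0,0,0],"twist": [0,0,0],"hand": 0.2},{"dp": [0,0,0],"twist": [0,0,0],"hand": 0.2}]}}

```text
clock: 35.17
tool_pos: [0.5576, -0.0541, 0.0724]
eef_rot: [-0.1, 0.995, -0.001, -0.001]
contact_force: [0.1, -0.1, -1.3]
opening: 0.599
finger_force: 0.0
```

>>> {"op": "step_arm", "data": {"motion": [{"dp": [0,0,-30],"twist": [0,0,0],"hand": 0.2},{"dp": [0,0,-80],"twist": [0,0,0],"hand": 0.3},{"dp": [0,0,-130],"twist": [0,0,0],"hand": 0.3},{"dp": [-30,-20,-160],"twist": [0,0,0],"hand": 0.3},{"dp": [-30,-20,-160],"twist": [0,0,0],"hand": 0.3}]}}

```text
clock: 35.8
tool_pos: [0.5944, -0.0684, 0.2348]
eef_rot: [-0.098, 0.995, -0.001, 0.003]
contact_force: [-0.1, 0.2, -0.6]
opening: 0.65
finger_force: 0.0
```

```bash
python3 - <<'E'
from meas import *
d=check();print(r.get_state()['tool_pos'])
d=cam('scene');cores(world(d),d['pixels'],(.3,.7,-.42,-.15))
move([.3852,-.3353,.18],down(YAW))
E
```

```text
tube 0 23037 z med 297.7 p5,p95 [ 46.  313.1]
   top circle [  0.5 -74.6] 31.8 slope [ 0.003 -0.003] z 45.2
tube 1 16745 z med 295.3 p5,p95 [ 45.4 312.7]
   top circle [  0.7 -35.9] 31.7 slope [0.002 0.001] z 45.2
tube 2 7475 z med 287.9 p5,p95 [  4.9 307. ]
   top circle [ 0.5 28.8] 40.0 slope [ 0.011 -0.01 ] z 44.5
tube 3 1342 z med 45.0 p5,p95 [43.8 46.2]
   top circle [-0.2 84.5] 23.2 slope [0.007 0.011] z 44.9
[ 0.5904559  -0.06751289  0.23178816]
core 383.2 -335.9 rad 24.6 z 40.2 n 132 pix [236. 172.] rgb [129. 120. 115.]
dp [ 253.7 -221.8   52.7] tw [-0.001 -0.004 -0.002]
```

Tubes 0, 1 and 3 are done (tops at 45 mm, level). Now the last core.

>>> {"op": "step_arm", "data": {"motion": [{"dp": [38,-33,0],"twist": [0,0,0],"hand": 0.45},{"dp": [77,-67,0],"twist": [0,0,0],"hand": 0.45},{"dp": [115,-101,0],"twist": [0,0,0],"hand": 0.45},{"dp": [153,-134,0],"twist": [0,0,0],"hand": 0.45},{"dp": [191,-167,0],"twist": [0,0,0],"hand": 0.45}]}}

```text
clock: 36.58
tool_pos: [0.4347, -0.2693, 0.2318]
eef_rot: [-0.101, 0.995, -0.0, -0.002]
contact_force: [0.2, -0.7, 0.4]
opening: 0.724
finger_force: 0.0
```

>>> {"op": "step_arm", "data": {"motion": [{"dp": [31,-27,20],"twist": [0,0,0],"hand": 0.45},{"dp": [62,-54,50],"twist": [0,0,0],"hand": 0.45},{"dp": [62,-54,50],"twist": [0,0,0],"hand": 0.45},{"dp": [62,-54,50],"twist": [0,0,0],"hand": 0.45}]}}

```text
clock: 37.08
tool_pos: [0.3871, -0.333, 0.1828]
eef_rot: [-0.101, 0.995, -0.0, -0.001]
contact_force: [1.1, 0.6, 0.7]
opening: 0.73
finger_force: 0.0
```

```bash
python3 - <<'E'
from meas import *
r.snapshot('wrist');d=cam('wrist');cores(world(d),d['pixels'],(.3,.7,-.42,-.15))
d=cam('scene');cores(world(d),d['pixels'],(.3,.7,-.42,-.15))
print(r.get_state()['tool_pos']);move([.3852,-.3353,.05],down(YAW))
E
```

```text
core 384.7 -334.9 rad 23.0 z 39.2 n 2217 pix [316. 184.] rgb [179. 167. 159.]
core 385.3 -336.9 rad 23.5 z 39.8 n 134 pix [236. 172.] rgb [130. 121. 116.]
[ 0.38831092 -0.3330538   0.18369534]
dp [  3.4  -1.3 133.7] tw [-0.002 -0.     0.001]
```

>>> {"op": "step_arm", "data": {"motion": [{"dp": [3,-2,45],"twist": [0,0,0],"hand": 0.45},{"dp": [3,-2,90],"twist": [0,0,0],"hand": 0.45},{"dp": [3,-2,122],"twist": [0,0,0],"hand": 0.45},{"dp": [3,-2,133],"twist": [0,0,0],"hand": 0.45},{"dp": [3,-2,133],"twist": [0,0,0],"hand": 0.45}]}}

```text
clock: 37.85
tool_pos: [0.3851, -0.3367, 0.0504]
eef_rot: [-0.101, 0.995, -0.001, -0.001]
contact_force: [0.4, -0.1, 0.7]
opening: 0.726
finger_force: 0.0
```

>>> {"op": "step_arm", "data": {"motion": [{"dp": [0,0,0],"twist": [0,0,0],"hand": 0.2},{"dp": [0,0,0],"twist": [0,0,0],"hand": 0},{"dp": [0,0,0],"twist": [0,0,0],"hand": -0.2},{"dp": [0,0,0],"twist": [0,0,0],"hand": -0.2},{"dp": [0,0,0],"twist": [0,0,0],"hand": -0.2}], "force": 40}}

```text
clock: 38.48
tool_pos: [0.3849, -0.3371, 0.0512]
eef_rot: [-0.1, 0.995, -0.001, -0.0]
contact_force: [-0.6, 1.3, 7.5]
opening: 0.508
finger_force: 40.0
```

>>> {"op": "step_arm", "data": {"motion": [{"dp": [0,0,-15],"twist": [0,0,0],"hand": -0.2},{"dp": [0,0,-50],"twist": [0,0,0],"hand": -0.2},{"dp": [0,0,-100],"twist": [0,0,0],"hand": -0.2},{"dp": [0,0,-100],"twist": [0,0,0],"hand": -0.2}]}}

```text
clock: 38.98
tool_pos: [0.3861, -0.3382, 0.1532]
eef_rot: [-0.099, 0.995, -0.003, 0.002]
contact_force: [0.1, -0.0, -2.7]
opening: 0.508
finger_force: 40.0
```

```bash
python3 - <<'E'
from meas import *
r.snapshot('top');s=r.get_state();print(s['tool_pos'],s['contact_force'])
move(bore(2,.15),down(YAW))
E
```

```text
[ 0.38484697 -0.33792037  0.15144893] [ 0.3167947  -0.69628092 -2.19646135]
dp [-2.257e+02  3.000e+02  1.000e-01] tw [-0.005  0.    -0.003]
```

>>> {"op": "step_arm", "data": {"motion": [{"dp": [-30,40,0],"twist": [0,0,0],"hand": -0.2},{"dp": [-60,80,0],"twist": [0,0,0],"hand": -0.2},{"dp": [-90,120,0],"twist": [0,0,0],"hand": -0.2},{"dp": [-120,160,0],"twist": [0,0,0],"hand": -0.2},{"dp": [-145,193,0],"twist": [0,0,0],"hand": -0.2}]}}

```text
clock: 39.65
tool_pos: [0.4881, -0.1172, 0.1482]
eef_rot: [-0.101, 0.995, -0.001, -0.002]
contact_force: [-0.4, -0.1, -2.6]
opening: 0.505
finger_force: 40.0
```

>>> {"op": "step_arm", "data": {"motion": [{"dp": [-30,40,0],"twist": [0,0,0],"hand": -0.2},{"dp": [-60,80,0],"twist": [0,0,0],"hand": -0.2},{"dp": [-76,101,0],"twist": [0,0,0],"hand": -0.2},{"dp": [-76,101,0],"twist": [0,0,0],"hand": -0.2},{"dp": [-76,101,0],"twist": [0,0,0],"hand": -0.2}]}}

```text
clock: 40.28
tool_pos: [0.5413, -0.0069, 0.148]
eef_rot: [-0.099, 0.995, -0.002, -0.002]
contact_force: [-0.4, -0.8, -0.4]
opening: 0.508
finger_force: 40.0
```

```bash
python3 - <<'E'
from meas import *
r.snapshot('top');s=r.get_state();print(s['tool_pos'],s['contact_force'])
move(bore(2,.0955),down(YAW))
E
```

```text
[ 0.54133805 -0.00724998  0.14823843] [-0.03657272 -0.68654822 -1.58857046]
dp [-7.1  7.  52.7] tw [-0.004 -0.005 -0.004]
```

>>> {"op": "step_arm", "data": {"motion": [{"dp": [-6,6,0],"twist": [0,0,0],"hand": -0.2},{"dp": [-6,6,25],"twist": [0,0,0],"hand": -0.2},{"dp": [-6,6,50],"twist": [0,0,0],"hand": -0.2},{"dp": [-6,6,53],"twist": [0,0,0],"hand": -0.2},{"dp": [-6,6,53],"twist": [0,0,0],"hand": -0.2}]}}

```text
clock: 40.95
tool_pos: [0.5475, 0.002, 0.0966]
eef_rot: [-0.1, 0.995, -0.001, -0.001]
contact_force: [-0.1, 0.4, -2.0]
opening: 0.505
finger_force: 40.0
```

```bash
python3 - <<'E'
from meas import *
r.snapshot('top');s=r.get_state();print(s['tool_pos'],s['contact_force'])
move(bore(2,.072),down(YAW))
E
```

```text
[0.54781538 0.00208829 0.09695861] [ 0.43436111 -0.34289847 -1.81874689]
dp [ 1.3 -1.  25. ] tw [-0.002 -0.    -0.003]
```

>>> {"op": "step_arm", "data": {"motion": [{"dp": [1.3,-1,6],"twist": [0,0,0],"hand": -0.2},{"dp": [1.3,-1,12],"twist": [0,0,0],"hand": -0.2},{"dp": [1.3,-1,16],"twist": [0,0,0],"hand": -0.2},{"dp": [1.3,-1,20],"twist": [0,0,0],"hand": -0.2},{"dp": [1.3,-1,24],"twist": [0,0,0],"hand": -0.2}]}}

```text
clock: 41.62
tool_pos: [0.5461, 0.0008, 0.0719]
eef_rot: [-0.1, 0.995, -0.001, -0.001]
contact_force: [-0.5, -0.1, -2.2]
opening: 0.509
finger_force: 40.0
```

>>> {"op": "step_arm", "data": {"motion": [{"dp": [0,0,0],"twist": [0,0,0],"hand": -0.2},{"dp": [0,0,0],"twist": [0,0,0],"hand": 0.08},{"dp": [0,0,0],"twist": [0,0,0],"hand": 0.16},{"dp": [0,0,0],"twist": [0,0,0],"hand": 0.2},{"dp": [0,0,0],"twist": [0,0,0],"hand": 0.2}]}}

```text
clock: 42.25
tool_pos: [0.5462, 0.0007, 0.0723]
eef_rot: [-0.1, 0.995, -0.001, -0.001]
contact_force: [-0.4, 0.0, 0.2]
opening: 0.6
finger_force: 0.0
```

>>> {"op": "step_arm", "data": {"motion": [{"dp": [0,0,-30],"twist": [0,0,0],"hand": 0.2},{"dp": [0,0,-80],"twist": [0,0,0],"hand": -0.2},{"dp": [0,0,-130],"twist": [0,0,0],"hand": -1},{"dp": [-30,-20,-170],"twist": [0,0,0],"hand": -1},{"dp": [-30,-20,-170],"twist": [0,0,0],"hand": -1}]}}

```text
clock: 42.88
tool_pos: [0.5834, -0.0134, 0.2453]
eef_rot: [-0.098, 0.995, -0.001, 0.003]
contact_force: [0.1, 0.8, -0.3]
opening: 0.172
finger_force: 0.0
```

```bash
python3 - <<'E'
from meas import *
d=check();save(d,'w9.png');L=loc(world(d));print(r.get_state()['tool_pos'])
q=L[(abs(L[...,1])<110)&(L[...,2]>75)&(L[...,2]<185)&(L[...,0]>60)&(L[...,0]<125)]
print(len(q),np.polyfit(q[:,2]-60.5,q[:,0]-66,1) if len(q)>50 else '')
E
```

```text
tube 0 4293 z med 290.3 p5,p95 [ 44.6 302.1]
   top circle [  0.4 -75. ] 32.0 slope [ 0.008 -0.003] z 45.2
tube 1 19853 z med 308.3 p5,p95 [ 45.8 323.4]
   top circle [  0.4 -27.2] 40.0 slope [0.008 0.002] z 45.2
tube 2 22597 z med 308.1 p5,p95 [ 46.  322.5]
   top circle [ 0.5 28.8] 40.0 slope [ 0.005 -0.004] z 45.1
tube 3 7862 z med 298.1 p5,p95 [ 44.8 316.8]
   top circle [ 0.3 75.7] 31.4 slope [0.005 0.003] z 45.1
[ 0.57903247 -0.01280567  0.2417448 ]
7282 [0.23472909 0.62698919]
```

View pics/w9.png

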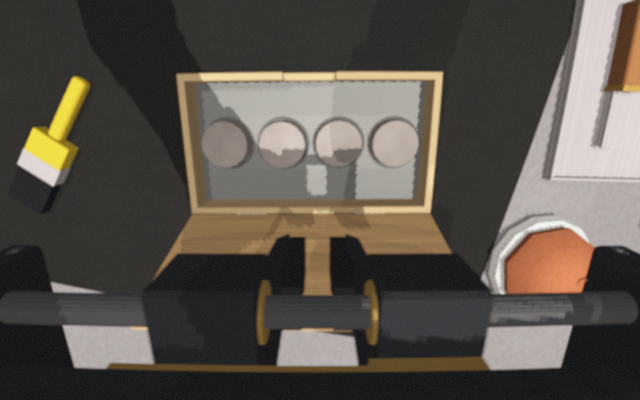

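Wrist view: all four cores sit in their tubes at (226,143), (283,143), (339,143) and (394,143), all level at 45 mm. The lid is still open (about 1.8 rad). Next I go behind the lid with the fingers shut.

```bash
python3 -c "
from meas import *
move(C1+.14*U1+[0,0,.26],down(YAW))"
```

```text
dp [-111.    -7.9  -18.6] tw [-0.002 -0.003 -0.003]
```

>>> {"op": "step_arm", "data": {"motion": [{"dp": [0,-4,-20],"twist": [0,0,0],"hand": -1},{"dp": [-35,-8,-20],"twist": [0,0,0],"hand": -1},{"dp": [-75,-8,-20],"twist": [0,0,0],"hand": -1},{"dp": [-112,-8,-20],"twist": [0,0,0],"hand": -1},{"dp": [-112,-8,-20],"twist": [0,0,0],"hand": -1}]}}

```text
clock: 43.6
tool_pos: [0.691, 0.0037, 0.2592]
eef_rot: [-0.101, 0.995, -0.0, -0.002]
contact_force: [-1.0, -0.5, -0.3]
opening: 0.002
finger_force: 0.0
```

>>> {"op": "step_arm", "data": {"motion": [{"dp": [0,0,30],"twist": [0,0,0],"hand": -1},{"dp": [0,0,60],"twist": [0,0,0],"hand": -1},{"dp": [0,0,85],"twist": [0,0,0],"hand": -1},{"dp": [0,0,85],"twist": [0,0,0],"hand": -1}]}}

```text
clock: 44.1
tool_pos: [0.6876, 0.0013, 0.1739]
eef_rot: [-0.101, 0.995, -0.001, -0.005]
contact_force: [-0.4, -0.1, -0.9]
opening: 0.003
finger_force: 0.0
```

```bash
cat >> meas.py <<'E'
def tl(): 
    s=r.get_state();p=np.array(s['tool_pos'])-C1;print('tool local',(np.array([p@U1,p@V1,p[2]])*1000).round(1),'F',s['contact_force'].round(1))
E
python3 -c "
from meas import *
r.snapshot('top');tl()"
```

```text
tool local [139.6   0.2 175.8] F [0.4 0.  0.1]
```

>>> {"op": "step_arm", "data": {"motion": [{"dp": [12,0,3],"twist": [0,0,0],"hand": -1},{"dp": [24,0,3],"twist": [0,0,0],"hand": -1},{"dp": [36,0,3],"twist": [0,0,0],"hand": -1},{"dp": [48,0,3],"twist": [0,0,0],"hand": -1},{"dp": [58,0,3],"twist": [0,0,0],"hand": -1}]}}

```text
clock: 44.78
tool_pos: [0.6349, -0.0093, 0.176]
eef_rot: [-0.1, 0.995, -0.001, 0.001]
contact_force: [2.4, 0.7, 1.5]
opening: 0.006
finger_force: 1.0
```

>>> {"op": "step_arm", "data": {"motion": [{"dp": [9,0,0],"twist": [0,0,0],"hand": -1},{"dp": [18,0,0],"twist": [0,0,0],"hand": -1},{"dp": [27,0,0],"twist": [0,0,0],"hand": -1},{"dp": [36,0,0],"twist": [0,0,0],"hand": -1},{"dp": [42,0,0],"twist": [0,0,0],"hand": -1}]}}

```text
clock: 45.4
tool_pos: [0.5921, -0.0185, 0.1739]
eef_rot: [-0.1, 0.995, -0.001, -0.001]
contact_force: [1.6, 0.5, 0.1]
opening: 0.004
finger_force: 0.8
```

```bash
python3 -c "
from meas import *
tl();lid()"
```

```text
tool local [ 4.060e+01 -1.000e-01  1.739e+02] F [1.6 0.5 0.1]
n 5156 median angle 1.393 top z 601.9
```

>>> {"op": "step_arm", "data": {"motion": [{"dp": [8,0,4],"twist": [0,0,0],"hand": -1},{"dp": [16,0,9],"twist": [0,0,0],"hand": -1},{"dp": [24,0,14],"twist": [0,0,0],"hand": -1},{"dp": [32,0,19],"twist": [0,0,0],"hand": -1},{"dp": [40,0,24],"twist": [0,0,0],"hand": -1}]}}

```text
clock: 46.08
tool_pos: [0.5532, -0.0262, 0.1498]
eef_rot: [-0.1, 0.995, -0.001, -0.001]
contact_force: [1.5, 0.6, 0.6]
opening: 0.004
finger_force: 0.6
```

>>> {"op": "step_arm", "data": {"motion": [{"dp": [6,0,5],"twist": [0,0,0],"hand": -1},{"dp": [11,0,10],"twist": [0,0,0],"hand": -1},{"dp": [16,0,16],"twist": [0,0,0],"hand": -1},{"dp": [21,0,22],"twist": [0,0,0],"hand": -1},{"dp": [25,0,28],"twist": [0,0,0],"hand": -1}]}}

```text
clock: 46.7
tool_pos: [0.5288, -0.0313, 0.1218]
eef_rot: [-0.1, 0.995, -0.001, -0.001]
contact_force: [0.7, -0.1, 0.4]
opening: 0.007
finger_force: 0.4
```

>>> {"op": "step_arm", "data": {"motion": [{"dp": [4,0,5],"twist": [0,0,0],"hand": -1},{"dp": [8,0,10],"twist": [0,0,0],"hand": -1},{"dp": [12,0,15],"twist": [0,0,0],"hand": -1},{"dp": [15,0,20],"twist": [0,0,0],"hand": -1},{"dp": [17,0,24],"twist": [0,0,0],"hand": -1}]}}

```text
clock: 47.32
tool_pos: [0.5122, -0.0347, 0.098]
eef_rot: [-0.1, 0.995, -0.001, -0.001]
contact_force: [0.3, 0.1, -0.0]
opening: 0.002
finger_force: 0.3
```

```bash
python3 -c "
from meas import *
tl();lid()"
```

```text
tool local [-40.9   0.2  98. ] F [ 0.3  0.1 -0. ]
n 4597 median angle 0.946 top z 584.9
```

>>> {"op": "step_arm", "data": {"motion": [{"dp": [0,0,2],"twist": [0,0,0],"hand": -1},{"dp": [0,0,4],"twist": [0,0,0],"hand": -1},{"dp": [0,0,6],"twist": [0,0,0],"hand": -1},{"dp": [0,0,7],"twist": [0,0,0],"hand": -1}]}}

```text
clock: 47.88
tool_pos: [0.5124, -0.0347, 0.0912]
eef_rot: [-0.1, 0.995, -0.001, -0.001]
contact_force: [-0.4, -0.3, 0.9]
opening: 0.009
finger_force: 0.4
```

>>> {"op": "step_arm", "data": {"motion": [{"dp": [0,0,0.7],"twist": [0,0,0],"hand": -1},{"dp": [0,0,1.4],"twist": [0,0,0],"hand": -1}]}}

```text
clock: 48.12
tool_pos: [0.5124, -0.0347, 0.0908]
eef_rot: [-0.1, 0.995, -0.001, -0.001]
contact_force: [-3.2, -1.2, 16.5]
opening: 0.002
finger_force: 8.2
```

```bash
python3 - <<'E'
from meas import *
tl();d=cam('scene');L=loc(world(d));save(d,'s10.png',(220,120,420,280,4))
q=L[(abs(L[...,1])<112)&(abs(L[...,1])>60)&(L[...,2]>30)&(L[...,2]<110)&(L[...,0]>-60)&(L[...,0]<60)]
print(len(q),np.polyfit(q[:,0],q[:,2],1),np.median(q[:,2]))
E
```

```text
tool local [-40.7   0.1  90.8] F [-3.2 -1.2 16.5]
1412 [-1.78431506e-04  6.85812602e+01] 68.58306258422114
```

View pics/s10.png

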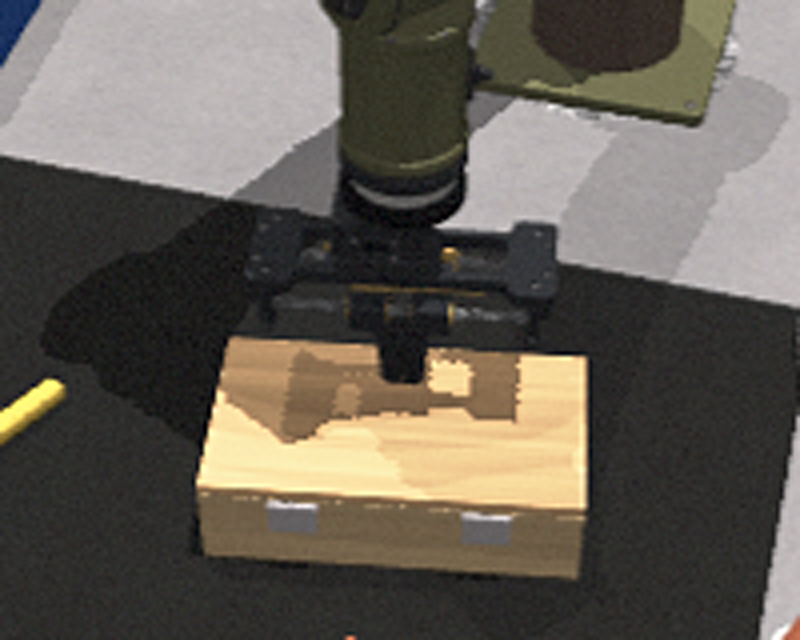

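Scene crop: the lid lies flat on the case, with the shut fingertips pressing on it at (403,370). The slope is 0, the top is at 68.6 mm and the reaction is 16 N, so it is fully shut. Now I retreat upwards and hand in after a final check.

>>> {"op": "step_arm", "data": {"motion": [{"dp": [0,0,-20],"twist": [0,0,0],"hand": -1},{"dp": [0,0,-60],"twist": [0,0,0],"hand": -1},{"dp": [30,0,-110],"twist": [0,0,0],"hand": -1},{"dp": [60,0,-150],"twist": [0,0,0],"hand": -1},{"dp": [60,0,-150],"twist": [0,0,0],"hand": -1}]}}

```text
clock: 48.8
tool_pos: [0.4535, -0.0468, 0.2422]
eef_rot: [-0.1, 0.995, -0.002, 0.001]
contact_force: [0.1, -0.7, 0.7]
opening: 0.004
finger_force: 0.0
```

```bash
python3 - <<'E'
from meas import *
tl();d=cam('scene');P=world(d);L=loc(P)
q=L[(abs(L[...,1])<112)&(L[...,2]>30)&(L[...,2]<110)&(L[...,0]>-60)&(L[...,0]<60)]
print(len(q),np.polyfit(q[:,0],q[:,2],1),np.median(q[:,2]))
for t in('spatula','brush','jar','fossil'):find(d,'scene',t)
cores(P,d['pixels'],(.3,.7,-.6,-.15))
r.snapshot('top');r.snapshot('top');print(r.finish_job())
E
```

```text
tool local [-1.009e+02  1.000e-01  2.422e+02] F [ 0.1 -0.7  0.7]
3022 [-5.29634269e-04  6.86697555e+01] 68.69981215512789
brush 0.72 [ 0.638 -0.317  0.017] [204. 239.]
jar 0.67 [0.568 0.431 0.063] [507. 272.]
fossil 0.58 [0.67  0.278 0.049] [435. 296.]
core 449.5 -512.7 rad 24.1 z 39.7 n 138 pix [173. 174.] rgb [150.  92.  60.]
core 547.2 -504.3 rad 24.7 z 39.8 n 167 pix [158. 197.] rgb [149.  92.  59.]
the job is handed in; nothing more can be done
None
```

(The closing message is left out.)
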